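Put the dried tube sleeves on their carrier and lock it

TASK

The washed tube sleeves on the lab's drying rack are dry. Lift each one off its peg and slide it right down onto a shaft of the carrier that it fits, wide-bored sleeves on thick shafts and narrow-bored ones on thin shafts, one to a shaft and the same way up as they hang; then, when all are home, swing the retaining bar over them until it rests fully in its keeper. Leave the jar, the dropper bottle and the white tray where they are.

Things in the scene. Friction and masses are not known exactly. Their poses are not given: they have to be found in the camera images.
- wide_1: an aluminium tube sleeve, open right through, 40 mm outside, 27 mm bore, 45 mm long. Origin: centre of the end that is lower at the start; z runs along the tube to the upper end. At the start it hangs on one of the rack's pegs. May be absent.
- narrow_1: an aluminium tube sleeve, open right through, 32 mm outside, 17 mm bore, 45 mm long. Origin: centre of the end that is lower at the start; z runs along the tube to the upper end. At the start it hangs on one of the rack's pegs. May be absent.
- wide_2: an aluminium tube sleeve, open right through, 40 mm outside, 27 mm bore, 45 mm long. Origin: centre of the end that is lower at the start; z runs along the tube to the upper end. At the start it hangs on one of the rack's pegs. May be absent.
- narrow_2: an aluminium tube sleeve, open right through, 32 mm outside, 17 mm bore, 45 mm long. Origin: centre of the end that is lower at the start; z runs along the tube to the upper end. At the start it hangs on one of the rack's pegs. May be absent.
- rack: white plastic drying rack, fixed: base 120 x 300 x 10 mm (long side along its y), with a beam 44 mm wide and 30 mm high along its middle. Origin: centre of its underside. Four like pegs stand on the beam at y = -111, -37, 37, 111 mm, all leaning 0.35 rad from vertical towards the rack's -x (to the robot).
- peg (a point): root, on the peg's axis, of the rack's peg at y = 37 mm: on the rack's midline, 30 mm up. Each peg is 27 mm thick for 30 mm along its axis, then, above that shoulder, 14 mm thick for 51 mm. A sleeve hangs on the thin part, its lower end on the shoulder; the tip stands about 6 mm out of it. A wide sleeve hangs up to 7 mm off the peg's axis.
- carrier: grey steel carrier, loose but heavy (2.4 kg): base 120 x 310 x 12 mm, long side along its y. Origin: centre of its underside; z up. Upright shafts in a row at x = 0: y = 81 thick, 27 thin, -27 thick, -81 mm thin. At y = 130 mm a post carries the retaining bar; at y = -130 mm is its keeper, a C-shaped bracket 90 mm high, 24 mm wide, open towards the carrier's +x.
- thick_a (a point): foot of one thick (24 mm) steel shaft of the carrier, on the shaft's axis at the top face of the carrier's base (12 mm above the table); the shaft rises 51 mm from here along z, full width for 45 mm, then tapered by 4 mm in radius over the last 6 mm. Axes as the carrier's.
- thick_b (a point): foot of one thick (24 mm) steel shaft of the carrier, on the shaft's axis at the top face of the carrier's base (12 mm above the table); the shaft rises 51 mm from here along z, full width for 45 mm, then tapered by 4 mm in radius over the last 6 mm. Axes as the carrier's.
- thin_a (a point): foot of one thin (14 mm) steel shaft of the carrier, on the shaft's axis at the top face of the carrier's base (12 mm above the table); the shaft rises 51 mm from here along z, full width for 45 mm, then tapered by 4 mm in radius over the last 6 mm. Axes as the carrier's.
- thin_b (a point): foot of one thin (14 mm) steel shaft of the carrier, on the shaft's axis at the top face of the carrier's base (12 mm above the table); the shaft rises 51 mm from here along z, full width for 45 mm, then tapered by 4 mm in radius over the last 6 mm. Axes as the carrier's.
- bar (a joint): angle of the retaining bar about its upright pivot on the carrier: 0 = closed, over the shafts, its end in the keeper; grows as it swings out level to the carrier's +x side; 1.05 to 1.35 rad at the start. It stays where it is left (about 1.5 N at the knob moves it). A flat steel strip 264 mm long from the pivot, 18 mm wide, 8 mm thick, underside 67 mm above the table.
- knob (a point): middle of the bar's upright black knob, 16 mm thick, 32 mm high (from 75 to 107 mm above the table), 130 mm from the pivot: the pivot lies at (0, 130 mm) in the carrier's frame, and at bar angle q the knob is at (130 sin q, 130 - 130 cos q) mm there.
- jar: small white specimen jar with a red lid, 42 mm wide, 60 mm high; leave it alone. Origin: centre of its underside.
- dropper: small glass dropper bottle with a black top, 28 mm wide, 70 mm high; leave it alone. Origin: centre of its underside.
- tray: flat white dimpled slide tray, 130 x 170 x 22 mm; leave it alone. Origin: centre of its underside.
Mind the look-alikes: they are no part of the job. What is shaped like the wide_1 but purple or yellow is not meant.

How it is judged:
On the way, in this order (a step that is already met when the one before it is completed fails the run):
1. every sleeve is right down on a shaft that it fits, with the retaining bar still swung aside (((horizontal distance between wide_1 and thick_a below 0.004 m and z of wide_1 in the frame of thick_a below 0.003 m and angle between the z axis of wide_1 and the z axis of thick_a, either way round below 0.1 rad) or (horizontal distance between wide_1 and thick_b below 0.004 m and z of wide_1 in the frame of thick_b below 0.003 m and angle between the z axis of wide_1 and the z axis of thick_b, either way round below 0.1 rad)) and ((horizontal distance between narrow_1 and thin_a below 0.004 m and z of narrow_1 in the frame of thin_a below 0.003 m and angle between the z axis of narrow_1 and the z axis of thin_a, either way round below 0.1 rad) or (horizontal distance between narrow_1 and thin_b below 0.004 m and z of narrow_1 in the frame of thin_b below 0.003 m and angle between the z axis of narrow_1 and the z axis of thin_b, either way round below 0.1 rad)) and ((horizontal distance between wide_2 and thick_a below 0.004 m and z of wide_2 in the frame of thick_a below 0.003 m and angle between the z axis of wide_2 and the z axis of thick_a, either way round below 0.1 rad) or (horizontal distance between wide_2 and thick_b below 0.004 m and z of wide_2 in the frame of thick_b below 0.003 m and angle between the z axis of wide_2 and the z axis of thick_b, either way round below 0.1 rad)) and ((horizontal distance between narrow_2 and thin_a below 0.004 m and z of narrow_2 in the frame of thin_a below 0.003 m and angle between the z axis of narrow_2 and the z axis of thin_a, either way round below 0.1 rad) or (horizontal distance between narrow_2 and thin_b below 0.004 m and z of narrow_2 in the frame of thin_b below 0.003 m and angle between the z axis of narrow_2 and the z axis of thin_b, either way round below 0.1 rad)) and value of joint bar above 0.6 rad), for 0.2 s.
2. the retaining bar is swung closed into its keeper (value of joint bar below 0.06 rad), for 0.2 s.
At the end, for the whole second after the job is handed in: every sleeve present stands on a shaft of its own size, within 4 mm of the shaft's axis, within 0.1 rad of its direction and less than 3 mm above the base, and the bar is within 0.06 rad of closed (((horizontal distance between wide_1 and thick_a below 0.004 m and z of wide_1 in the frame of thick_a below 0.003 m and angle between the z axis of wide_1 and the z axis of thick_a, either way round below 0.1 rad) or (horizontal distance between wide_1 and thick_b below 0.004 m and z of wide_1 in the frame of thick_b below 0.003 m and angle between the z axis of wide_1 and the z axis of thick_b, either way round below 0.1 rad)) and ((horizontal distance between narrow_1 and thin_a below 0.004 m and z of narrow_1 in the frame of thin_a below 0.003 m and angle between the z axis of narrow_1 and the z axis of thin_a, either way round below 0.1 rad) or (horizontal distance between narrow_1 and thin_b below 0.004 m and z of narrow_1 in the frame of thin_b below 0.003 m and angle between the z axis of narrow_1 and the z axis of thin_b, either way round below 0.1 rad)) and ((horizontal distance between wide_2 and thick_a below 0.004 m and z of wide_2 in the frame of thick_a below 0.003 m and angle between the z axis of wide_2 and the z axis of thick_a, either way round below 0.1 rad) or (horizontal distance between wide_2 and thick_b below 0.004 m and z of wide_2 in the frame of thick_b below 0.003 m and angle between the z axis of wide_2 and the z axis of thick_b, either way round below 0.1 rad)) and ((horizontal distance between narrow_2 and thin_a below 0.004 m and z of narrow_2 in the frame of thin_a below 0.003 m and angle between the z axis of narrow_2 and the z axis of thin_a, either way round below 0.1 rad) or (horizontal distance between narrow_2 and thin_b below 0.004 m and z of narrow_2 in the frame of thin_b below 0.003 m and angle between the z axis of narrow_2 and the z axis of thin_b, either way round below 0.1 rad)) and value of joint bar below 0.06 rad); the robot touches nothing.
It fails at once if the jar is knocked over or moved by more than 4 cm (distance of jar from where it was at the start of the episode above 0.04 m or angle between jar's own z axis and vertical above 0.5 rad).
It fails at once if the dropper is knocked over or moved by more than 4 cm (distance of dropper from where it was at the start of the episode above 0.04 m or angle between dropper's own z axis and vertical above 0.5 rad).
It fails at once if the tray is knocked over or moved by more than 4 cm (distance of tray from where it was at the start of the episode above 0.04 m or angle between tray's own z axis and vertical above 0.5 rad).
Of wide_1, narrow_1, wide_2, narrow_2 only 3 to 4 are there at a start; the rules pass over those that are not, and their reading is None.
At some moment in a run one of carrier may be knocked a few centimetres aside while the robot is not near it.
It also fails if it takes over 210 s, if anything falls off the work surface, if the arm or the gripper's body presses on something with over 40 N, if the wrist force passes 120 N, or if a joint passes its speed limit or range.

ROBOT

A 7-joint arm with a two-finger parallel gripper is mounted at the origin on the work surface. World frame = base frame: x ahead of the robot, y to its left, z up, the work surface at z = 0. Lengths are in m, angles in rad, forces in N, time in s.
With the tool pointing down it reaches from about 0.4 to 0.85 m from the base axis. Payload 6.9 kg.
Tool frame: the origin (TCP) lies at the very end of the fingers, on their centre line; the grasp point (between the pads) lies 19 mm behind it; y points along the fingers, x is the direction in which the jaws open and shut, and the axes are right-handed (so a half turn about y gives the same grasp; the last joint's range is limited). The gripper opens to 85 mm and grips with 20 to 120 N. Pads are 22 mm wide; open, the fingers measure 114 mm over their backs; the gripper's body (76 mm by 85 mm) begins 54 mm behind the grasp point. The pads swing forward as they close: fully open they stand 13 mm farther back than shut.
Start: joints at [1.284, 0.507, -0.238, 1.5, 0.126, 1.149, -0.155], TCP at [0.239, -0.577, 0.231] pointing down, gripper open.
Joint ranges: [-3.08, 3.08], [-0.24, 2.05], [-1.43, 1.35], [0, 2.5], [-1.52, 4.66], [0.17, 1.96], [-2.89, 2.89]. Speed limits (rad/s): [2.39, 2.39, 3.14, 3.14, 3.14, 3.14, 3.14].

INTERFACE

Orientations are given as a rotation vector (axis times angle).
In Python, from plant import manip, get_image, job, spot_in, landmark_of gives the robot as it stands.
- The arm moves only by the tool step_arm, never from a script. Its argument "steps" is a list of rows, each an object with "delta_pos": the shift along the world's x, y, z in units of 0.25 m (1.0 is 0.25 m), a list of three; "twist": the turn about the world's z in units of 180 degrees (1.0 is 180 degrees); "jaw": the closure, from -1 (fully open) to 1 (shut), so that 0 is half open. In form: [{"delta_pos": [x, y, z], "twist": twist, "jaw": jaw}, ...]. A call has 1 to 12 rows; each row is the pose to reach, as a shift and turn from the pose commanded when the call began, turning the shorter way round; what a row does not reach only later rows make up. A row lasts 1/12 s, in which the tool goes at most 41.7 mm and 7.16 degrees, less where a joint would pass 70% of its speed; a pose out of reach is approached as far as the arm can. A call with a number of a shift or a turn outside -1 to 1 is refused whole. A call with a gripper value outside its range is refused whole. The fingers move at their own pace and stop on an object; "squeeze" is the grip in N (left out, the last holds). Time passes only in rows, so rows that repeat a pose let the fingers close. It gives the time, the measured TCP pose, the force and the opening at its end, in the units of the state.
- manip.observe(): the state, without advancing time (a new reading comes with each control period).
- get_image(name): name is "side" or "top" or "wrist"; returns a dict with "image" (480x640x3 uint8, red, green, blue), "range_z" (480x640 float32, m along the optical axis (not along the pixel's ray), 0 where there is no reading), "fx", "fy", "cx", "cy" (pixels), "world_from_camera" (4x4, takes a point from camera to world coordinates); the wrist camera has in their place "T_tool_cam" (4x4, takes a point from camera to tool coordinates, whose origin is the TCP and whose axes are the tool frame's). Camera axes: x right, y up, looking along -z (the intrinsics and any distortion apply to the point x, -y, -z); pixel columns grow to the right and rows downward; lengths in m; the calibration is good to about 2 mm. The wrist camera is an equidistant fisheye: a pixel r from the principal point sees the ray r / f radians off the axis. A picture is of the moment at which its call begins: read the wrist's pose just before it.
- job.close_job(): hands the job in, once; it reports no verdict.
Trained networks look in a picture, given as the dict that the camera call returned (one of the last four; its "shot" number tells which), for a name from the list of things; names that differ only in an ending like _2 or _b are one class to them, and where a whole thing is asked for, a point or a joint stands for the part that bears it (a point fixed in the world has none). Each returns a list of dicts, best first, with "score" (0 to 1); they miss things now and then, are a little off and sometimes report something else, mostly with a low value. They report only what shows in the picture. A call takes as long as a camera call. They do not tell look-alikes from the thing itself.
- spot_in(picture, target): "position" ([x, y, z] in m, in world coordinates, good to about 4 mm: the middle of the surface that is visible of it).
- landmark_of(picture, target): "position" ([x, y, z] in m, in world coordinates, good to about 4 mm: a listed point, or the origin of a listed thing).
The state is a dict: "t": time; "joint_pos": joint angles; "qvel": joint speeds; "effort": joint torques, N m; "ee_pos": TCP position; "tcp_rot": TCP orientation; "ft_force": force on the tool from outside, world axes, zero at the start; "torque": the same for the moment, N m; "width": opening from 0.0 (shut) to 1.0 (fully open).
Only numpy, scipy, OpenCV 4.12 (cv2) and the standard library are available. Lean on these libraries where they do the work, as an engineer would, in place of code of your own. Each camera call takes 0.05 s, during which the arm holds its last target.

## Working session

There is one attempt and no reset: what is moved stays moved. The work goes in short steps, Python scripts to look and compute and a tool call to move; the robot and the scene stay as the last step left them, time stands still between calls to the robot, and variables do not carry over. Pictures are saved under pics/ and viewed, and the job is handed in when it is done.

Besides the shell and the picture viewer there is one more tool, called after "Call:" as name(argument=value, ...), one argument or row to a line, values as JSON. step_arm: Moves the arm, as the interface text tells. Shifts and turns lie within -1 to 1; 1 stands for 0.25 m of shift or 180 degrees of turn. Its arguments: {"type":"object","properties":{"steps":{"type":"array"},"squeeze":{"type":"number"}},"required":["steps"]}

```bash
ls; mkdir -p pics; cat > h.py <<'E'
import numpy as np,cv2
from plant import manip,get_image,job,spot_in,landmark_of
def save(p,n,crop=None,s=1):
    im=p["image"][:,:,::-1]
    if crop: im=im[crop[1]:crop[3],crop[0]:crop[2]]
    if s!=1: im=cv2.resize(im,None,fx=s,fy=s,interpolation=cv2.INTER_CUBIC)
    cv2.imwrite("pics/"+n,im)
def cloud(p):
    d=p["range_z"];v,u=np.mgrid[0:480,0:640]
    X=(u-p["cx"])/p["fx"]*d;Y=(v-p["cy"])/p["fy"]*d
    c=np.stack([X,-Y,-d,np.ones_like(d)],-1)
    w=c@np.array(p["world_from_camera"]).T
    w=w[...,:3];w[d<=0]=np.nan
    return w
E
python3 - <<'E'
from h import *
s=manip.observe()
for k in s: print(k,np.round(s[k],3))
t=get_image("top");sd=get_image("side")
save(t,"t0.png");save(sd,"s0.png")
print({k:t[k] for k in t if k not in("image","range_z")})
for n in ["wide_1","narrow_1","rack","peg","carrier","thick_a","thin_a","knob","jar","dropper","tray","bar"]:
    for nm,p in(("top",t),("side",sd)):
        try: print(n,nm,[(np.round(r["position"],3).tolist(),round(r["score"],2)) for r in landmark_of(p,n)])
        except Exception as e: print(n,e)
E
```

```text
pics
t 0.0
joint_pos [ 1.283  0.508 -0.238  1.501  0.126  1.149 -0.155]
qvel [-0.001 -0.     0.001  0.002  0.    -0.001  0.   ]
effort [-1.0000e-03 -6.2060e+01 -2.1870e+00 -2.4966e+01  1.3000e-02  1.2000e-02
 -0.0000e+00]
ee_pos [ 0.239 -0.577  0.23 ]
tcp_rot [-1.369  0.916 -0.914]
ft_force [0.035 1.125 0.291]
torque [-0.003  0.021 -0.003]
width 0.999
{'fx': 466.86714762354904, 'fy': 466.86714762354904, 'cx': 312.9335472147677, 'cy': 238.04535284553168, 'world_from_camera': array([[ 0.095187  ,  0.96475866, -0.24531646,  0.34871726],
       [-0.99545296,  0.09313787, -0.01996855,  0.00783759],
       [ 0.00358342,  0.24610175,  0.96923738,  1.00006123],
       [ 0.        ,  0.        ,  0.        ,  1.        ]]), 'shot': 1}
wide_1 top [([0.372, 0.208, 0.021], 0.92), ([0.521, 0.263, 0.053], 0.88), ([0.548, 0.116, 0.05], 0.67), ([0.63, -0.019, 0.024], 0.66), ([0.508, 0.333, 0.056], 0.52)]
wide_1 side [([0.525, 0.262, 0.051], 0.97), ([0.373, 0.211, 0.018], 0.93), ([0.63, -0.014, 0.02], 0.69), ([0.551, 0.116, 0.054], 0.66), ([0.424, 0.062, 0.001], 0.35)]
narrow_1 top [([0.533, 0.186, 0
[... 712 characters left out ...]
0.012], 0.62)]
thin_a side [([0.468, -0.184, 0.015], 0.75), ([0.468, -0.241, 0.012], 0.75), ([0.471, -0.291, 0.012], 0.55)]
knob top [([0.571, -0.133, 0.096], 0.78)]
knob side [([0.573, -0.129, 0.093], 0.95)]
jar top [([0.573, -0.131, 0.092], 0.25), ([0.546, 0.115, 0.049], 0.17)]
jar side [([0.423, 0.062, -0.0], 0.87), ([0.721, -0.336, -0.002], 0.49)]
dropper top [([0.748, 0.107, -0.001], 0.58)]
dropper side [([0.749, 0.111, -0.001], 0.63)]
tray top [([0.723, -0.33, -0.003], 0.76)]
tray side [([0.722, -0.337, -0.0], 0.75)]
bar it knows: carrier, dropper, jar, knob, narrow, peg, rack, thick, thin, tray, wide
bar it knows: carrier, dropper, jar, knob, narrow, peg, rack, thick, thin, tray, wide
```

View pics/t0.png

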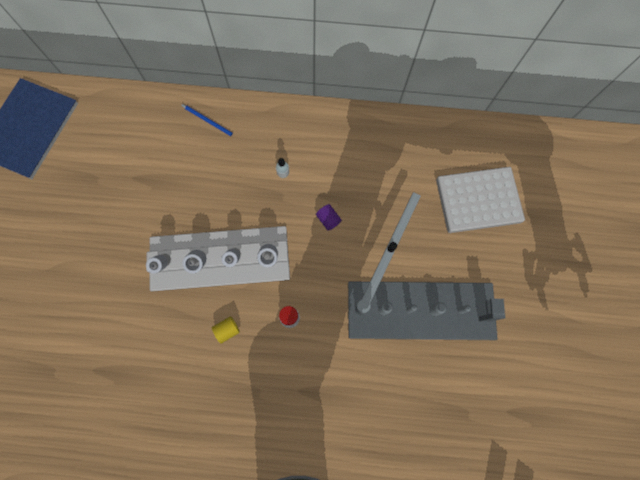

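View pics/s0.png

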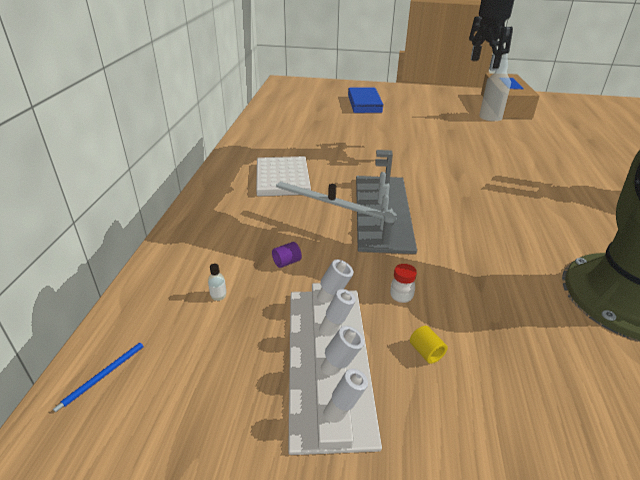

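The side and top views show the four sleeves on the rack: top pixels (154,265), (194,262), (231,258) and (268,256). Purple (328,217) and yellow (225,330) tubes lying on the table are the look-alikes. The jar is at (289,316), the carrier around (423,310), with the bar swung out and its knob at (392,247).

Next I'll measure the rack, sleeves and carrier from depth.

```bash
cat > m0.py <<'E'
from h import *
from scipy.spatial.transform import Rotation as R
s=manip.observe()
print(np.round(R.from_rotvec(s["tcp_rot"]).as_matrix(),3))
t=get_image("top");sd=get_image("side")
save(t,"rackcrop.png",(135,210,305,305),4);save(t,"carcrop.png",(330,180,530,350),4)
P=np.concatenate([cloud(t).reshape(-1,3),cloud(sd).reshape(-1,3)]);P=P[~np.isnan(P[:,0])]
src=np.r_[np.zeros(480*640),np.ones(480*640)]
def box(lo,hi,pts=P): return pts[np.all((pts>lo)&(pts<hi),1)]
for nm,c in(("top",cloud(t)),("side",cloud(sd))):
    c=c.reshape(-1,3);c=c[~np.isnan(c[:,0])]
    tb=box([.3,-.1,-.02],[.4,.1,.02],c); print(nm,"table z",np.median(tb[:,2]))
    b=box([.42,.03,.006],[.66,.45,.016],c);
    # exclude yellow/jar
    print("rack rect",len(b),cv2.minAreaRect((b[:,:2]*1000).astype(np.float32)))
    b=box([.38,-.40,.009],[.56,-.03,.016],c)
    print("car rect",len(b),cv2.minAreaRect((b[:,:2]*1000).astype(np.float32)))
    b=box([.38,-.40,.056],[.56,-.03,.066],c)
    from sklearn.cluster import DBSCAN
E
sed -i '/sklearn/d' m0.py; python3 m0.py
```

```text
[[ 0.383 -0.     0.924]
 [-0.924  0.     0.383]
 [-0.    -1.     0.   ]]
top table z -0.0003156653038619561
rack rect 4320 ((521.3534545898438, 213.42068481445312), (186.25970458984375, 358.5238037109375), 1.7975356578826904)
car rect 6805 ((464.88812255859375, -213.49790954589844), (119.74442291259766, 309.0513610839844), 4.796501636505127)
side table z -0.0008305574138744443
rack rect 6573 ((498.3627014160156, 222.5529327392578), (199.19818115234375, 301.3921813964844), 9.369389533996582)
car rect 2862 ((465.0339050292969, -213.33935546875), (119.6522445678711, 313.9591979980469), 4.826846599578857)
```

View pics/rackcrop.png

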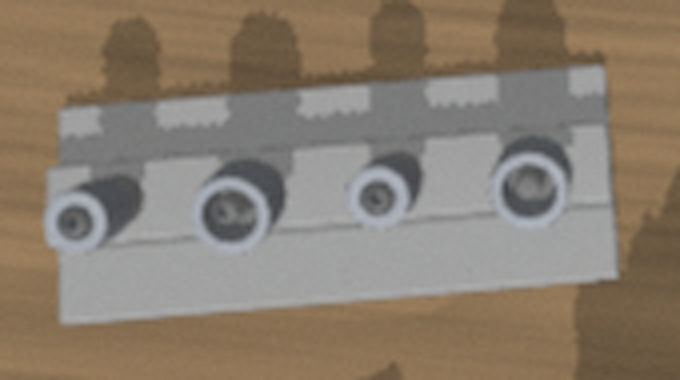

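View pics/carcrop.png

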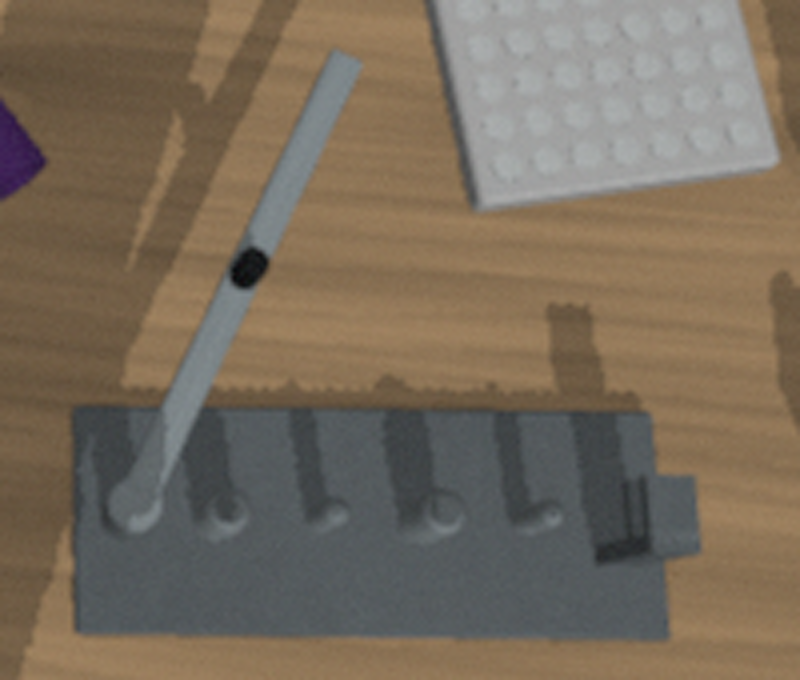

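```bash
cat > m1.py <<'E'
from h import *
from scipy.optimize import minimize,least_squares
t=get_image("top");sd=get_image("side")
cl=[cloud(t).reshape(-1,3),cloud(sd).reshape(-1,3)]
def box(lo,hi,pts): return pts[np.all((pts>lo)&(pts<hi),1)]
# rack: white pixels z 6..16 
for i,(p,c) in enumerate(zip((t,sd),cl)):
    im=p["image"].reshape(-1,3).astype(int)
    m=(c[:,2]>.006)&(c[:,2]<.014)&(c[:,0]>.4)&(c[:,0]<.66)&(c[:,1]>.04)&(c[:,1]<.42)&(im.max(1)-im.min(1)<25)
    b=c[m]; 
    img=np.zeros((400,300),np.uint8)
    img[((b[:,1]-.03)*1000).astype(int),((b[:,0]-.4)*1000).astype(int)]=255
    img=cv2.morphologyEx(img,cv2.MORPH_CLOSE,np.ones((9,9)))
    n,l,st,_=cv2.connectedComponentsWithStats(img);k=1+np.argmax(st[1:,4])
    q=np.argwhere(l==k)[:,::-1].astype(np.float32)
    (r,sz,a)=cv2.minAreaRect(q);print("rack",i,(r[0]+400,r[1]+30),sz,a)
# tubes: points in tilted frame; yaw guess
yaw=np.deg2rad(9.4)
cy,sy=np.cos(yaw),np.sin(yaw)
ex=np.array([cy,sy,0]);
# which direction is rack +x: away from robot
ax=-np.sin(.35)*ex+np.array([0,0,np.cos(.35)])
print("axis",ax)
e1=np.array([-sy,cy,0]);e2=np.cross(ax,e1)  # e2 ~ 
A=np.concatenate(cl);A=A[~np.isnan(A[:,0])]
for (x,y) in [(.506,.335),(.523,.263),(.533,.187),(.549,.116)]:
    o=np.array([x,y,.058])
    d=A-o;h=d@ax;u=d@e1;v=d@e2
    m=(np.hypot(u,v)<.032)&(h>.005)&(h<.043)
    uu,vv=u[m],v[m]
    def f(p): return np.hypot(uu-p[0],vv-p[1])-p[2]
    r=least_squares(f,[0,0,.018],loss="soft_l1",f_scale=.001)
    top=h[(np.hypot(u-r.x[0],v-r.x[1])<r.x[2])&(np.hypot(u-r.x[0],v-r.x[1])>.010)&(h>.03)&(h<.06)]
    o2=o+r.x[0]*e1+r.x[1]*e2
    tt=o2+ax*(np.median(top)); 
    print((x,y),"n",m.sum(),"r",round(r.x[2]*1000,1),"top centre",np.round(tt,4),"bot",np.round(tt-.045*ax,4),"rms",np.sqrt(np.mean(np.minimum(abs(r.fun),.003)**2)))
# shafts
C=[];yawc=np.deg2rad(4.8);c0=np.array([.465,-.2134])
for yy in(81,27,-27,-81):
    p=c0+np.array([-np.sin(yawc),np.cos(yawc)])*yy/1000
    d=A[:,:2]-p; m=(np.hypot(d[:,0],d[:,1])<.02)&(A[:,2]>.02)&(A[:,2]<.055)
    B=A[m,:2]
    r=least_squares(lambda q:np.hypot(B[:,0]-q[0],B[:,1]-q[1])-q[2],[*p,.009],loss="soft_l1",f_scale=.001)
    print(yy,np.round(p,4),m.sum(),np.round(r.x,4))
k=box([.53,-.17,.08],[.62,-.09,.12],A); print("knob",np.median(k,0),len(k))
E
python3 m1.py
```

```text
rack 0 (495.75633239746094, 219.54673767089844) (40.06914138793945, 297.4045715332031) 10.32620906829834
rack 1 (535.5311279296875, 227.5548095703125) (119.95057678222656, 301.6591796875) 10.22216796875
axis [-0.33829343 -0.05600411  0.93937271]
(0.506, 0.335) n 768 r 14.7 top centre [0.4918 0.3331 0.0995] bot [0.507  0.3356 0.0572] rms 0.0011883765934362811
(0.523, 0.263) n 1262 r 17.5 top centre [0.5052 0.261  0.0938] bot [0.5205 0.2636 0.0515] rms 0.0018558116657514743
(0.533, 0.187) n 549 r 14.8 top centre [0.518  0.1874 0.0993] bot [0.5332 0.19   0.057 ] rms 0.001219544772165001
(0.549, 0.116) n 920 r 17.4 top centre [0.5314 0.1158 0.0936] bot [0.5466 0.1183 0.0513] rms 0.0018745785215060276
81 [ 0.4582 -0.1327] 58 [ 0.4578 -0.1326  0.0113]
27 [ 0.4627 -0.1865] 93 [ 0.4626 -0.1865  0.0064]
-27 [ 0.4673 -0.2403] 161 [ 0.4672 -0.2409  0.0116]
-81 [ 0.4718 -0.2941] 90 [ 0.4718 -0.2942  0.0064]
knob [ 0.57380951 -0.12759328  0.10057343] 178
```

The top-view crop shows the four sleeves left to right as narrow, wide, narrow, wide (crop pixels (77,220), (232,212), (378,197), (530,187)). All are bare aluminium, so they are the real ones. The bar is out at about 1.13 rad. I'll refit the sleeves with their known radii and the rack's yaw of 10.2°.

```bash
cat > m2.py <<'E'
from h import *
from scipy.optimize import least_squares
t=get_image("top");sd=get_image("side")
cl=[cloud(t).reshape(-1,3),cloud(sd).reshape(-1,3)]
yaw=np.deg2rad(10.2);cy,sy=np.cos(yaw),np.sin(yaw)
ex=np.array([cy,sy,0]);e1=np.array([-sy,cy,0]);ax=-np.sin(.35)*ex+np.array([0,0,np.cos(.35)]);e2=np.cross(ax,e1)
for (x,y,R) in [(.5056,.335,16),(.519,.2622,20),(.532,.1893,16),(.5452,.1165,20)]:
  for i,A in enumerate(cl+[np.concatenate(cl)]):
    R_=R/1000;o=np.array([x,y,.058]);d=A-o;h=d@ax;u=d@e1;v=d@e2
    m=(np.hypot(u,v)<.034)&(np.hypot(u,v)>.009)&(h>.004)&(h<.038);uu,vv=u[m],v[m]
    r=least_squares(lambda p:np.hypot(uu-p[0],vv-p[1])-R_,[0,0],loss="soft_l1",f_scale=.001)
    q=np.hypot(u-r.x[0],v-r.x[1]);top=h[(q<R_-.001)&(q>R_-.004)&(h>.025)&(h<.06)]
    o2=o+r.x[0]*e1+r.x[1]*e2
    print(R,i,m.sum(),"off peg axis e1,e2 mm",np.round(r.x*1000,1),"h top",np.round(np.median(top)*1000,1),len(top),"mid-axis",np.round(o2+.03*ax,4))
E
python3 m2.py
```

```text
16 0 84 off peg axis e1,e2 mm [ 1.1 -0.5] h top 44.2 66 mid-axis [0.4957 0.3344 0.0863]
16 1 501 off peg axis e1,e2 mm [-0.7 -0. ] h top 44.0 129 mid-axis [0.4956 0.3325 0.0862]
16 2 585 off peg axis e1,e2 mm [-0.5  0.1] h top 43.9 224 mid-axis [0.4955 0.3327 0.0862]
20 0 214 off peg axis e1,e2 mm [0.3 0.5] h top 38.0 104 mid-axis [0.5083 0.2606 0.086 ]
20 1 694 off peg axis e1,e2 mm [-0.5  1.7] h top 37.7 186 mid-axis [0.5074 0.2596 0.0856]
20 2 908 off peg axis e1,e2 mm [-0.5  1.5] h top 37.8 298 mid-axis [0.5076 0.2596 0.0857]
16 0 50 off peg axis e1,e2 mm [ 1.  -0.3] h top 44.2 62 mid-axis [0.522  0.1886 0.0863]
16 1 373 off peg axis e1,e2 mm [-0.6 -0.1] h top 43.8 75 mid-axis [0.5221 0.1869 0.0862]
16 2 423 off peg axis e1,e2 mm [-0.5  0. ] h top 43.9 157 mid-axis [0.522  0.187  0.0862]
20 0 163 off peg axis e1,e2 mm [ 1.2 -0.7] h top 37.7 91 mid-axis [0.5355 0.116  0.0864]
20 1 497 off peg axis e1,e2 mm [-0.5  1.6] h top 37.7 116 mid-axis [0.5337 0.114  0.0856]
20 2 660 off peg axis e1,e2 mm [-0.4  1.2] h top 37.9 218 mid-axis [0.534  0.114  0.0858]
```

Call:
step_arm(
  steps=[
    {"delta_pos":[0.5,0.7,0.0],"twist":0,"jaw":-0.4},
    {"delta_pos":[0.5,1.0,0.0],"twist":-0.068,"jaw":-0.4},
    {"delta_pos":[0.5,1.0,0.0],"twist":-0.068,"jaw":-0.4},
    {"delta_pos":[0.5,1.0,0.0],"twist":-0.068,"jaw":-0.4},
    {"delta_pos":[0.5,1.0,0.0],"twist":-0.068,"jaw":-0.4},
    {"delta_pos":[0.5,1.0,0.0],"twist":-0.068,"jaw":-0.4},
    {"delta_pos":[0.5,1.0,0.0],"twist":-0.068,"jaw":-0.4},
    {"delta_pos":[0.5,1.0,0.0],"twist":-0.068,"jaw":-0.4},
  ],
  squeeze=30,
)

```text
t: 2.17
ee_pos: [0.3677, -0.3208, 0.2319]
tcp_rot: [-1.289, 1.069, -1.069]
ft_force: [0.4, 0.4, 0.1]
width: 0.697
```

Call:
step_arm(
  steps=[
    {"delta_pos":[0.4,0.9,0.0],"twist":0,"jaw":-0.4},
    {"delta_pos":[0.4,0.9,0.0],"twist":0,"jaw":-0.4},
    {"delta_pos":[0.4,0.9,0.0],"twist":0,"jaw":-0.4},
    {"delta_pos":[0.4,0.9,0.0],"twist":0,"jaw":-0.4},
    {"delta_pos":[0.4,0.9,0.0],"twist":0,"jaw":-0.4},
    {"delta_pos":[0.4,0.9,0.0],"twist":0,"jaw":-0.4},
    {"delta_pos":[0.4,0.9,0.0],"twist":0,"jaw":-0.4},
    {"delta_pos":[0.4,0.9,0.0],"twist":0,"jaw":-0.4},
  ],
)

```text
t: 2.83
ee_pos: [0.4651, -0.1002, 0.2314]
tcp_rot: [-1.29, 1.072, -1.072]
ft_force: [-0.8, -1.0, 0.3]
width: 0.701
```

Call:
step_arm(
  steps=[
    {"delta_pos":[0.28,0.86,0.0],"twist":0,"jaw":-0.4},
    {"delta_pos":[0.28,0.86,0.0],"twist":0,"jaw":-0.4},
    {"delta_pos":[0.28,0.86,0.0],"twist":0,"jaw":-0.4},
    {"delta_pos":[0.28,0.86,0.0],"twist":0,"jaw":-0.4},
    {"delta_pos":[0.28,0.86,0.0],"twist":0,"jaw":-0.4},
    {"delta_pos":[0.28,0.86,0.0],"twist":0,"jaw":-0.4},
    {"delta_pos":[0.28,0.86,0.0],"twist":0,"jaw":-0.4},
    {"delta_pos":[0.28,0.86,0.0],"twist":0,"jaw":-0.4},
    {"delta_pos":[0.28,0.86,0.0],"twist":0,"jaw":-0.4},
  ],
)

```text
t: 3.58
ee_pos: [0.5342, 0.1099, 0.2309]
tcp_rot: [-1.289, 1.078, -1.079]
ft_force: [0.3, 0.5, 0.9]
width: 0.697
```

```bash
cat > look.py <<'E'
import sys
from h import *
from scipy.spatial.transform import Rotation as R
s=manip.observe();M=R.from_rotvec(s["tcp_rot"]).as_matrix()
print("t",s["t"],"pos",np.round(s["ee_pos"],4),"x-ang",round(np.degrees(np.arctan2(M[1,0],M[0,0])),2),"w",round(s["width"],3),"f",np.round(s["ft_force"],1),"tq",np.round(s["torque"],2))
E
python3 look.py; python3 - <<'E'
from h import *
w=get_image("wrist");save(w,"w1.png");print(w["T_tool_cam"],w["fx"])
E
```

```text
t 3.5833 pos [0.5342 0.1099 0.2309] x-ang -79.89 w 0.697 f [0.3 0.5 0.9] tq [ 0.02 -0.01 -0.01]
[[ 9.99999352e-01  8.45579536e-04  7.61875387e-04  9.50511676e-04]
 [ 5.08226028e-04  2.67209254e-01 -9.63638395e-01 -1.42416829e-01]
 [-1.01841306e-03  9.63638158e-01  2.67208651e-01  6.65823452e-02]
 [ 0.00000000e+00  0.00000000e+00  0.00000000e+00  1.00000000e+00]] 371.64829954431775
```

View pics/w1.png

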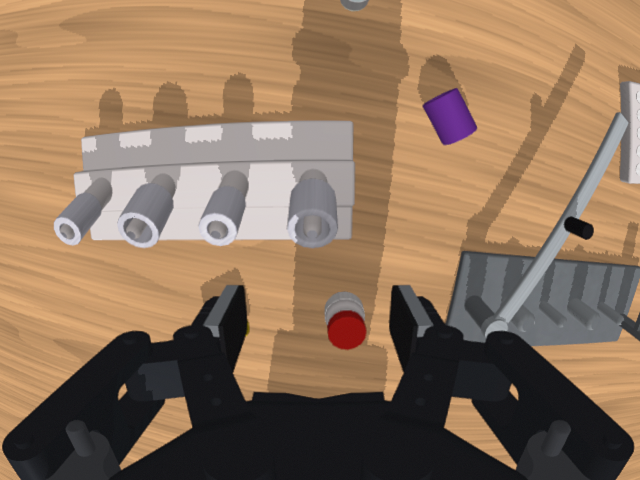

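The wrist view shows the end wide sleeve at (312,210), centred between the fingers (midline near column 318). I'll descend over it.

Call:
step_arm(
  steps=[
    {"delta_pos":[0.0,0.008,-0.2],"twist":0,"jaw":-0.4},
    {"delta_pos":[0.0,0.008,-0.35],"twist":0,"jaw":-0.4},
    {"delta_pos":[0.0,0.008,-0.45],"twist":0,"jaw":-0.4},
    {"delta_pos":[0.0,0.008,-0.55],"twist":0,"jaw":-0.4},
    {"delta_pos":[0.0,0.008,-0.65],"twist":0,"jaw":-0.4},
    {"delta_pos":[0.0,0.008,-0.67],"twist":0,"jaw":-0.4},
    {"delta_pos":[0.0,0.008,-0.67],"twist":0,"jaw":-0.4},
    {"delta_pos":[0.0,0.008,-0.67],"twist":0,"jaw":-0.4},
  ],
)

```text
t: 4.3
ee_pos: [0.5347, 0.1136, 0.0647]
tcp_rot: [-1.288, 1.077, -1.078]
ft_force: [-0.0, 0.0, 0.2]
width: 0.695
```

```bash
python3 look.py; python3 - <<'E'
from h import *
w=get_image("wrist");save(w,"w2.png");w=get_image("side");save(w,"s2.png",(250,200,450,400),3)
E
```

```text
t 4.3 pos [0.5347 0.1136 0.0647] x-ang -79.82 w 0.695 f [-0.   0.   0.2] tq [-0.01 -0.02  0.02]
```

View pics/w2.png

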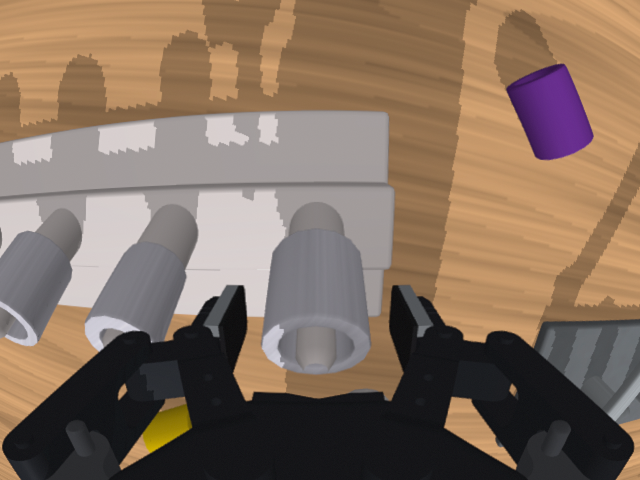

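View pics/s2.png

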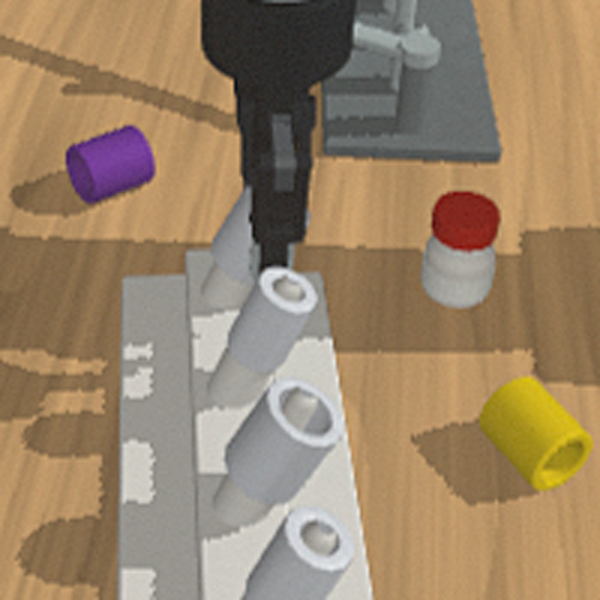

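The sleeve stands between the pads at (316,290), so I'll close now.

Call:
step_arm(
  steps=[
    {"delta_pos":[0,0,0],"twist":0,"jaw":1},
    {"delta_pos":[0,0,0],"twist":0,"jaw":1},
    {"delta_pos":[0,0,0],"twist":0,"jaw":1},
    {"delta_pos":[0,0,0],"twist":0,"jaw":1},
    {"delta_pos":[0,0,0],"twist":0,"jaw":1},
    {"delta_pos":[0,0,0],"twist":0,"jaw":1},
  ],
  squeeze=30,
)

```text
t: 4.9
ee_pos: [0.5351, 0.1146, 0.0647]
tcp_rot: [-1.287, 1.075, -1.077]
ft_force: [0.8, -1.7, 6.4]
width: 0.469
```

```bash
python3 look.py; python3 - <<'E'
from h import *
w=get_image("wrist");save(w,"w3.png")
E
```

```text
t 4.9 pos [0.5351 0.1146 0.0647] x-ang -79.74 w 0.469 f [ 0.8 -1.7  6.4] tq [-0.26 -0.21 -0.03]
```

View pics/w3.png

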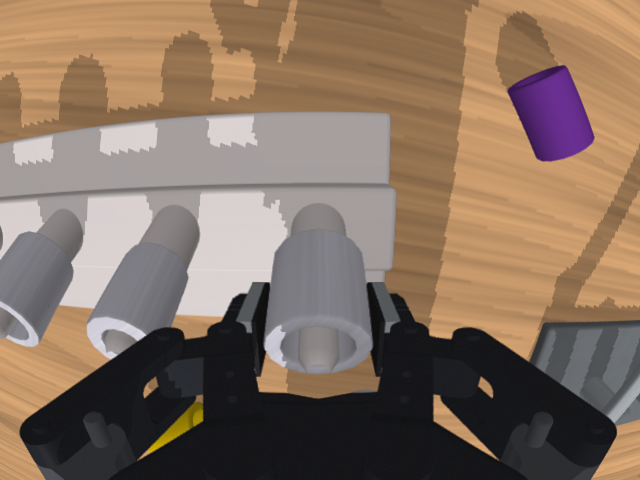

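Gripped at a width of 39.9 mm. I'll draw it off along the peg axis.

Call:
step_arm(
  steps=[
    {"delta_pos":[-0.02,-0.0035,0.055],"twist":0,"jaw":1},
    {"delta_pos":[-0.04,-0.007,0.11],"twist":0,"jaw":1},
    {"delta_pos":[-0.06,-0.011,0.165],"twist":0,"jaw":1},
    {"delta_pos":[-0.08,-0.0145,0.22],"twist":0,"jaw":1},
    {"delta_pos":[-0.1,-0.018,0.275],"twist":0,"jaw":1},
    {"delta_pos":[-0.11,-0.02,0.3],"twist":0,"jaw":1},
    {"delta_pos":[-0.11,-0.02,0.34],"twist":0,"jaw":1},
    {"delta_pos":[-0.11,-0.02,0.34],"twist":0,"jaw":1},
  ],
)

```text
t: 5.62
ee_pos: [0.5074, 0.1099, 0.1507]
tcp_rot: [-1.286, 1.074, -1.077]
ft_force: [0.8, 0.7, -0.7]
width: 0.465
```

```bash
python3 look.py; python3 - <<'E'
from h import *
w=get_image("wrist");save(w,"w4.png");w=get_image("side");save(w,"s4.png",(250,150,450,350),3)
E
```

```text
t 5.6167 pos [0.5074 0.1099 0.1507] x-ang -79.73 w 0.465 f [ 0.8  0.7 -0.7] tq [0.03 0.01 0.02]
```

View pics/w4.png

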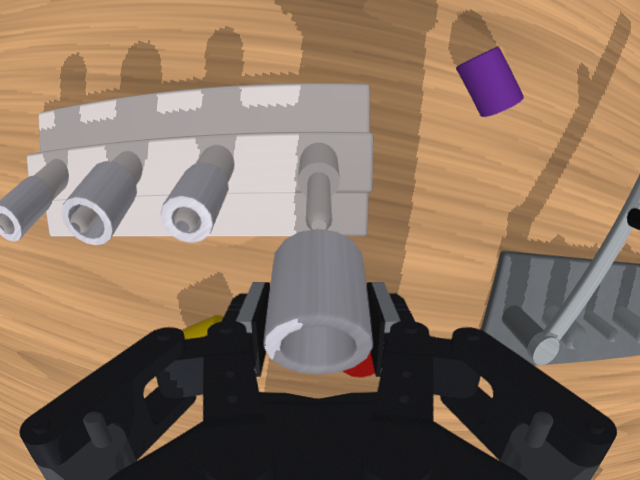

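View pics/s4.png

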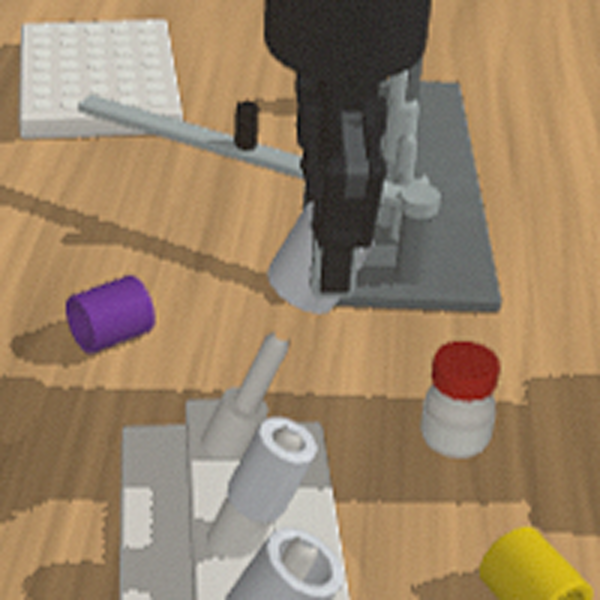

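The sleeve is off the peg, held tilted at (318,300). I'll stand it upright on bare table near (0.535, 0.005) by pressing its low rim down.

Call:
step_arm(
  steps=[
    {"delta_pos":[0.05,-0.2,0.03],"twist":0,"jaw":1},
    {"delta_pos":[0.11,-0.42,0.0],"twist":0,"jaw":1},
    {"delta_pos":[0.11,-0.42,0.0],"twist":0,"jaw":1},
    {"delta_pos":[0.11,-0.42,-0.1],"twist":0,"jaw":1},
    {"delta_pos":[0.11,-0.42,-0.25],"twist":0,"jaw":1},
    {"delta_pos":[0.11,-0.42,-0.38],"twist":0,"jaw":1},
    {"delta_pos":[0.11,-0.42,-0.48],"twist":0,"jaw":1},
    {"delta_pos":[0.11,-0.42,-0.48],"twist":0,"jaw":1},
  ],
  squeeze=25,
)

```text
t: 6.38
ee_pos: [0.5307, 0.0043, 0.0236]
tcp_rot: [-1.295, 1.083, -1.071]
ft_force: [-0.9, -0.6, -0.6]
width: 0.466
```

Call:
step_arm(
  steps=[
    {"delta_pos":[0,0,-0.02],"twist":0,"jaw":1},
    {"delta_pos":[0,0,-0.036],"twist":0,"jaw":1},
    {"delta_pos":[0,0,-0.036],"twist":0,"jaw":1},
  ],
)

```text
t: 6.63
ee_pos: [0.5349, 0.0048, 0.0204]
tcp_rot: [-1.288, 1.075, -1.077]
ft_force: [0.7, -0.2, 0.0]
width: 0.463
```

```bash
python3 look.py; python3 - <<'E'
from h import *
w=get_image("wrist");save(w,"w5.png");
E
```

```text
t 6.6333 pos [0.5349 0.0048 0.0204] x-ang -79.73 w 0.463 f [ 0.7 -0.2  0. ] tq [ 0.   -0.    0.04]
```

View pics/w5.png

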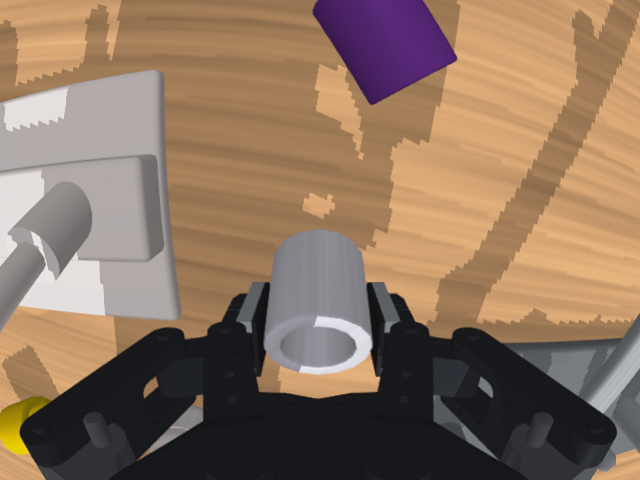

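Call:
step_arm(
  steps=[
    {"delta_pos":[0,0,-0.01],"twist":0,"jaw":1},
    {"delta_pos":[0,0,-0.02],"twist":0,"jaw":1},
    {"delta_pos":[0,0,-0.02],"twist":0,"jaw":1},
  ],
  squeeze=20,
)

```text
t: 6.93
ee_pos: [0.537, 0.0049, 0.018]
tcp_rot: [-1.284, 1.071, -1.08]
ft_force: [-1.9, -0.2, 21.4]
width: 0.467
```

```bash
python3 look.py
```

```text
t 6.9333 pos [0.537  0.0049 0.018 ] x-ang -79.74 w 0.467 f [-1.9 -0.2 21.4] tq [ 0.    0.53 -0.02]
```

Call:
step_arm(
  steps=[
    {"delta_pos":[0,0,-0.01],"twist":0,"jaw":1},
    {"delta_pos":[0,0,-0.015],"twist":0,"jaw":1},
    {"delta_pos":[0,0,-0.015],"twist":0,"jaw":1},
  ],
)

```text
t: 7.18
ee_pos: [0.5392, 0.0052, 0.0157]
tcp_rot: [-1.281, 1.068, -1.082]
ft_force: [0.0, 0.4, 31.2]
width: 0.463
```

```bash
python3 look.py; python3 - <<'E'
from h import *
w=get_image("wrist");save(w,"w6.png");
E
```

```text
t 7.1833 pos [0.5392 0.0052 0.0157] x-ang -79.74 w 0.463 f [ 0.   0.4 31.2] tq [0.   0.25 0.03]
```

View pics/w6.png

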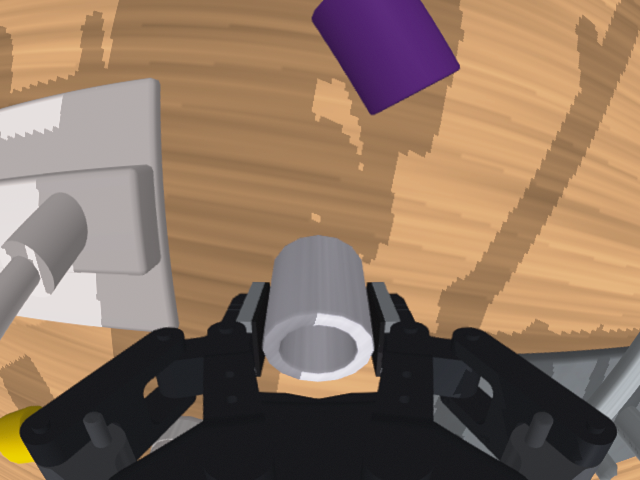

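The force rose to 31 N with little rotation. However, the sleeve's centre of mass lies inside its resting rim, at a tilt of 0.35 rad or less, so letting go should make it settle upright between the pads.

Call:
step_arm(
  steps=[
    {"delta_pos":[0,0,0.012],"twist":0,"jaw":0.0},
    {"delta_pos":[0,0,0.012],"twist":0,"jaw":-0.1},
    {"delta_pos":[0,0,0.012],"twist":0,"jaw":-0.3},
    {"delta_pos":[0,0,0.012],"twist":0,"jaw":-0.3},
    {"delta_pos":[0,0,0.012],"twist":0,"jaw":-0.3},
    {"delta_pos":[0,0,0.012],"twist":0,"jaw":-0.3},
  ],
)

```text
t: 7.73
ee_pos: [0.5339, 0.0045, 0.0137]
tcp_rot: [-1.289, 1.077, -1.076]
ft_force: [-0.5, 0.4, 1.3]
width: 0.649
```

```bash
python3 look.py; python3 - <<'E'
from h import *
w=get_image("wrist");save(w,"w7.png");
E
```

```text
t 7.7333 pos [0.5339 0.0045 0.0137] x-ang -79.74 w 0.649 f [-0.5  0.4  1.3] tq [-0.   -0.01 -0.06]
```

View pics/w7.png

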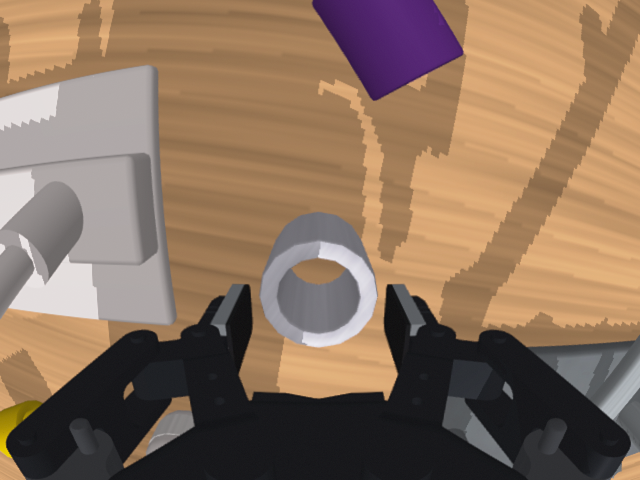

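It stands upright, at (318,295) in the wrist image. I'll locate its axis from wrist depth.

```bash
cat >> h.py <<'E'
from scipy.spatial.transform import Rotation as Rn
def wcloud():
    s=manip.observe();w=get_image("wrist")
    d=w["range_z"];v,u=np.mgrid[0:480,0:640]
    a=(u-w["cx"])/w["fx"];b=(v-w["cy"])/w["fy"];th=np.hypot(a,b)+1e-9
    k=np.tan(np.minimum(th,1.5))/th
    c=np.stack([a*k*d,-b*k*d,-d],-1)
    T=np.array(w["T_tool_cam"]);p=c@T[:3,:3].T+T[:3,3]
    M=Rn.from_rotvec(s["tcp_rot"]).as_matrix()
    P=p@M.T+np.array(s["ee_pos"]);P[d<=0]=np.nan
    return w,P,s,M
def upright(guess,R,zlo,zhi,A):
    from scipy.optimize import least_squares
    q=A[(A[:,2]>zlo)&(A[:,2]<zhi)&(np.hypot(*(A[:,:2]-guess).T)<R+.012)]
    r=least_squares(lambda c:np.hypot(q[:,0]-c[0],q[:,1]-c[1])-R,guess,loss="soft_l1",f_scale=.001)
    return r.x,len(q),np.median(abs(r.fun))
def ring(guess,Rin,Rout,z,A,dz=.004):
    q=A[(abs(A[:,2]-z)<dz)&(np.hypot(*(A[:,:2]-guess).T)<Rout+.008)]
    (c,r)=cv2.minEnclosingCircle((q[:,:2]*1000).astype(np.float32))
    return np.array(c)/1000,r,len(q),np.median(q[:,2])
E
python3 - <<'E'
from h import *
w,P,s,M=wcloud();A=P.reshape(-1,3);A=A[~np.isnan(A[:,0])]
print(upright([.54,.005],.020,.008,.038,A)); print(ring([.54,.005],.0135,.02,.045,A))
t=get_image("top");B=cloud(t).reshape(-1,3);print("top",ring([.54,.005],.0135,.02,.045,B))
b=get_image("side");B=cloud(b).reshape(-1,3);B=B[~np.isnan(B[:,0])];print("side",upright([.54,.005],.020,.008,.038,B),ring([.54,.005],.0135,.02,.045,B))
E
```

```text
(array([0.55199415, 0.01169865]), 5525, np.float64(0.004301459318657802))
(array([0.53999847, 0.00499876]), 27.997934341430664, 5776, np.float64(0.04451733497123455))
top (array([0., 0.]), 0.0, 0, np.float64(nan))
side (array([0.5441032 , 0.01065144]), 188, np.float64(0.0018157470291700444)) (array([0.54833942, 0.01100092]), 23.356700897216797, 88, np.float64(0.04372922092821535))
  return _methods._mean(a, axis=axis, dtype=dtype,
  ret = ret.dtype.type(ret / rcount)
```

```bash
cat >> h.py <<'E'
def wpix(u,v,z,w=None,s=None):
    s=s or manip.observe();w=w or get_image("wrist")
    a=(u-w["cx"])/w["fx"];b=(v-w["cy"])/w["fy"];th=np.hypot(a,b)
    c=np.array([a/th*np.sin(th),-b/th*np.sin(th),-np.cos(th)])
    T=np.array(w["T_tool_cam"]);M=Rn.from_rotvec(s["tcp_rot"]).as_matrix()
    d=M@(T[:3,:3]@c);o=M@T[:3,3]+np.array(s["ee_pos"])
    return o+d*(z-o[2])/d[2]
E
python3 - <<'E'
from h import *
for u,v in((318.5,242),(318.5,347),(261,295),(377,295),(318,295)): print(u,v,np.round(wpix(u,v,.045),4))
w,P,s,M=wcloud();T=(P-s["ee_pos"])@M
m=(P[...,2]>.041)&(P[...,2]<.049)&(abs(T[...,0])<.0225)&(abs(T[...,2])<.05)
v,u=np.nonzero(m);print(len(u),u.min(),u.max(),v.min(),v.max());q=P[m];tq=T[m]
print("tool frame x",tq[:,0].min(),tq[:,0].max(),"z",tq[:,2].min(),tq[:,2].max())
print(cv2.minEnclosingCircle((q[:,:2]*1000).astype(np.float32)))
E
```

```text
318.5 242 [0.5678 0.0096 0.045 ]
318.5 347 [0.5301 0.0028 0.045 ]
261 295 [0.5465 0.025  0.045 ]
377 295 [ 0.5532 -0.0127  0.045 ]
318 295 [0.55   0.0065 0.045 ]
5765 259 377 237 347
tool frame x -0.0189139243851991 0.020762400228485745 z -0.005100214017021008 0.03494399580748425
((548.8999633789062, 6.219269752502441), 20.197139739990234)
```

Call:
step_arm(
  steps=[
    {"delta_pos":[0.03,0.004,0.018],"twist":0,"jaw":-0.3},
    {"delta_pos":[0.06,0.007,0.018],"twist":0,"jaw":-0.3},
    {"delta_pos":[0.06,0.007,0.018],"twist":0,"jaw":1},
    {"delta_pos":[0.06,0.007,0.018],"twist":0,"jaw":1},
    {"delta_pos":[0.06,0.007,0.018],"twist":0,"jaw":1},
    {"delta_pos":[0.06,0.007,0.018],"twist":0,"jaw":1},
    {"delta_pos":[0.06,0.007,0.1],"twist":0,"jaw":1},
    {"delta_pos":[0.06,0.007,0.25],"twist":0,"jaw":1},
    {"delta_pos":[0.06,0.007,0.4],"twist":0,"jaw":1},
    {"delta_pos":[0.06,0.007,0.4],"twist":0,"jaw":1},
  ],
  squeeze=30,
)

```text
t: 9.07
ee_pos: [0.5517, 0.0069, 0.1197]
tcp_rot: [-1.283, 1.071, -1.08]
ft_force: [1.4, 0.3, -0.5]
width: 0.463
```

```bash
python3 look.py; python3 - <<'E'
from h import *
print(np.round(manip.observe()["joint_pos"],2))
w=get_image("wrist");save(w,"w8.png");
t=get_image("top");save(t,"t8.png");sd=get_image("side");save(sd,"s8.png")
for nm,p in(("top",t),("side",sd)):
    c=cloud(p).reshape(-1,3);b=c[np.all((c>[.38,-.42,.009])&(c<[.58,-.01,.016]),1)]
    print(nm,len(b),cv2.minAreaRect((b[:,:2]*1000).astype(np.float32)))
E
```

```text
t 9.0667 pos [0.5517 0.0069 0.1197] x-ang -79.73 w 0.463 f [ 1.4  0.3 -0.5] tq [ 0.03 -0.06  0.02]
[ 0.19  0.52 -0.38  1.85  0.26  0.81 -1.71]
top 1838 ((473.5592956542969, -318.8003845214844), (119.34801483154297, 97.10366821289062), 5.219395637512207)
side 2855 ((464.87078857421875, -212.28050231933594), (119.71953582763672, 312.0927734375), 4.784017562866211)
```

View pics/w8.png

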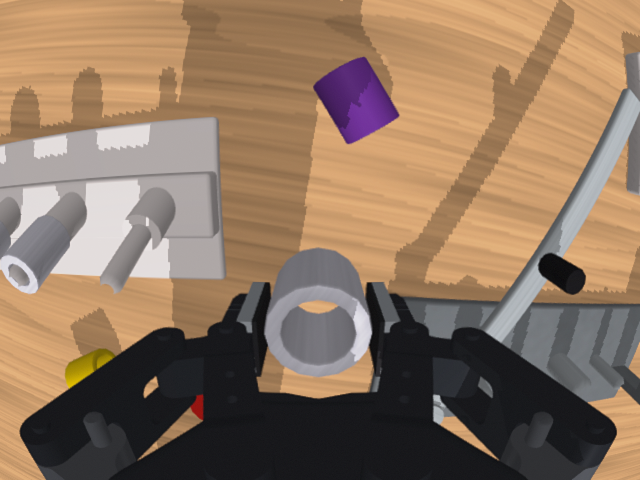

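View pics/s8.png

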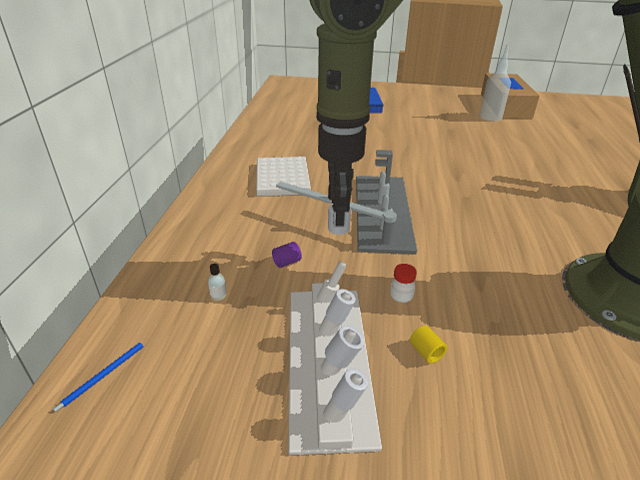

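The sleeve is held upright at (318,320), and the carrier hasn't moved. I'll measure the sleeve's offset in the grip, then raise, twist and go over the near thick shaft.

```bash
cat > off.py <<'E'
# offset of held upright sleeve's top ring from TCP in world; argv: R(mm)
import sys
from h import *
w,P,s,M=wcloud();T=(P-s["ee_pos"])@M
R=float(sys.argv[1])/1000
m0=(abs(T[...,0])<R-.003)&(T[...,2]>-.03)&(T[...,2]<.04)&(-T[...,1]>.015)&(-T[...,1]<.04)
ht=np.percentile(-T[...,1][m0],92);m=m0&(abs(-T[...,1]-ht)<.003)
q=T[m]
from scipy.optimize import least_squares
out=[]
# outer far edge along tool z in the middle columns
c=abs(q[:,0])<.006
print("top above tcp",np.round(ht,4),"z range",np.round([q[c,2].min(),q[c,2].max()],4),"mid",np.round((q[c,2].min()+q[c,2].max())/2,4))
E
python3 look.py; python3 off.py 20
```

```text
t 9.2167 pos [0.5484 0.006  0.1137] x-ang -79.75 w 0.46 f [-0.6 -0.2 -0.8] tq [-0.06  0.02 -0.03]
top above tcp 0.0261 z range [-0.0223  0.0175] mid -0.0024
```

Call:
step_arm(
  steps=[
    {"delta_pos":[0,0,0.16],"twist":-0.04,"jaw":1},
    {"delta_pos":[-0.1,-0.1,0.18],"twist":-0.08,"jaw":1},
    {"delta_pos":[-0.2,-0.3,0.18],"twist":-0.12,"jaw":1},
    {"delta_pos":[-0.38,-0.56,0.18],"twist":-0.16,"jaw":1},
    {"delta_pos":[-0.38,-0.56,0.18],"twist":-0.2,"jaw":1},
    {"delta_pos":[-0.38,-0.56,0.18],"twist":-0.24,"jaw":1},
    {"delta_pos":[-0.38,-0.56,0.18],"twist":-0.28,"jaw":1},
    {"delta_pos":[-0.38,-0.56,0.18],"twist":-0.32,"jaw":1},
    {"delta_pos":[-0.38,-0.56,0.18],"twist":-0.36,"jaw":1},
    {"delta_pos":[-0.38,-0.56,0.18],"twist":-0.4,"jaw":1},
    {"delta_pos":[-0.38,-0.56,0.18],"twist":-0.44,"jaw":1},
    {"delta_pos":[-0.38,-0.56,0.18],"twist":-0.48,"jaw":1},
  ],
)

```text
t: 10.27
ee_pos: [0.4529, -0.1335, 0.1573]
tcp_rot: [-0.26, 2.095, -2.093]
ft_force: [0.4, -0.5, -0.5]
width: 0.465
```

Call:
step_arm(
  steps=[
    {"delta_pos":[0,0,0],"twist":-0.03,"jaw":1},
    {"delta_pos":[0,0,0],"twist":-0.051,"jaw":1},
    {"delta_pos":[0,0,0],"twist":-0.051,"jaw":1},
    {"delta_pos":[0,0,0],"twist":-0.051,"jaw":1},
  ],
)

```text
t: 10.6
ee_pos: [0.4533, -0.1334, 0.1578]
tcp_rot: [-0.104, 2.176, -2.175]
ft_force: [-0.8, 0.2, 0.5]
width: 0.461
```

```bash
python3 look.py; python3 off.py 20;python3 - <<'E'
from h import *
print(np.round(manip.observe()["joint_pos"],2))
w=get_image("wrist");save(w,"w9.png");
E
```

```text
t 10.6 pos [ 0.4533 -0.1334  0.1578] x-ang -174.72 w 0.461 f [-0.8  0.2  0.5] tq [-0.01  0.04 -0.05]
top above tcp 0.0262 z range [-0.0201  0.0199] mid -0.0001
[ 0.2   0.36  0.05  2.   -0.02  0.79 -2.79]
```

View pics/w9.png

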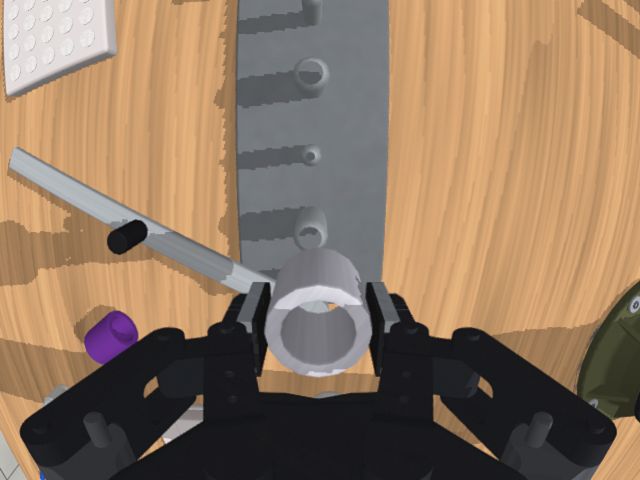

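In the wrist view the thick shafts show at (311,235) and (312,72), with the thin ones at (311,155) and near (312,10). I'll check the near one's tip position.

```bash
python3 look.py; python3 - <<'E'
from h import *
w=get_image("wrist");s=manip.observe()
for u,v in((311,237),(312,155),(312,75)): print(np.round(wpix(u,v,.063,w,s),4))
w,P,s,M=wcloud();A=P.reshape(-1,3);A=A[~np.isnan(A[:,0])]
for g,R in(((.458,-.1327),.012),((.4627,-.1865),.007),((.4673,-.2403),.012)): print(g,upright(np.array(g),R,.02,.054,A))
E
```

```text
t 10.7 pos [ 0.4537 -0.1335  0.1583] x-ang -174.73 w 0.464 f [-0.5 -0.1 -0.1] tq [ 0.05  0.03 -0.02]
[ 0.4575 -0.1356  0.063 ]
[ 0.4616 -0.1896  0.063 ]
[ 0.4662 -0.241   0.063 ]
(0.458, -0.1327) (array([ 0.45789414, -0.13463325]), 274, np.float64(0.00018074239805240117))
(0.4627, -0.1865) (array([ 0.46259183, -0.18869698]), 18, np.float64(4.8299074253342535e-05))
(0.4673, -0.2403) (array([ 0.46703274, -0.24304569]), 149, np.float64(0.00015888343234500904))
```

Call:
step_arm(
  steps=[
    {"delta_pos":[0.017,0,-0.1],"twist":0,"jaw":1},
    {"delta_pos":[0.017,0,-0.2],"twist":0,"jaw":1},
    {"delta_pos":[0.017,0,-0.26],"twist":0,"jaw":1},
    {"delta_pos":[0.017,0,-0.3],"twist":0,"jaw":1},
    {"delta_pos":[0.017,0,-0.34],"twist":0,"jaw":1},
    {"delta_pos":[0.017,0,-0.34],"twist":0,"jaw":1},
  ],
)

```text
t: 11.3
ee_pos: [0.458, -0.1339, 0.0725]
tcp_rot: [-0.1, 2.176, -2.176]
ft_force: [1.0, -2.1, -1.6]
width: 0.462
```

```bash
python3 look.py;python3 off.py 20; python3 - <<'E'
from h import *
w=get_image("wrist");save(w,"w10.png");
E
```

```text
t 11.3 pos [ 0.458  -0.1339  0.0725] x-ang -174.83 w 0.462 f [ 1.  -2.1 -1.6] tq [-0.25 -0.17  0.03]
top above tcp 0.0262 z range [-0.0202  0.0199] mid -0.0002
```

View pics/w10.png

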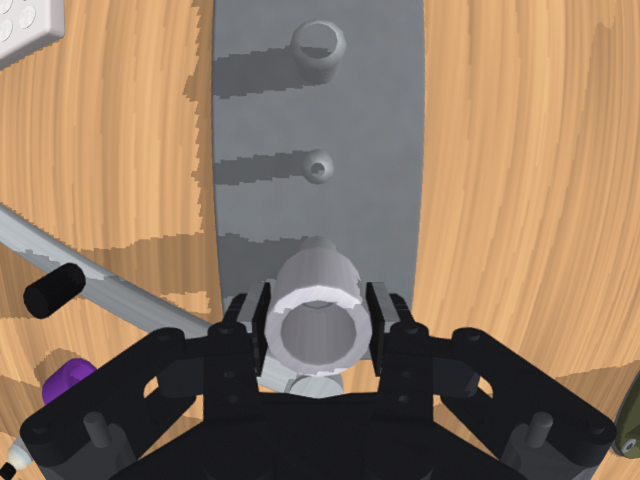

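The sleeve is on the taper with only light contact. I'll lower it to the seat.

Call:
step_arm(
  steps=[
    {"delta_pos":[0,0,-0.04],"twist":0,"jaw":1},
    {"delta_pos":[0,0,-0.08],"twist":0,"jaw":1},
    {"delta_pos":[0,0,-0.12],"twist":0,"jaw":1},
    {"delta_pos":[0,0,-0.145],"twist":0,"jaw":1},
    {"delta_pos":[0,0,-0.157],"twist":0,"jaw":1},
    {"delta_pos":[0,0,-0.157],"twist":0,"jaw":1},
  ],
)

```text
t: 11.9
ee_pos: [0.4585, -0.134, 0.0348]
tcp_rot: [-0.097, 2.175, -2.176]
ft_force: [0.1, -0.9, -1.7]
width: 0.465
```

```bash
python3 look.py;python3 off.py 20
```

```text
t 11.9 pos [ 0.4585 -0.134   0.0348] x-ang -174.87 w 0.465 f [ 0.1 -0.9 -1.7] tq [-0.45 -0.02 -0.04]
top above tcp 0.0264 z range [-0.0201  0.0198] mid -0.0001
```

Call:
step_arm(
  steps=[
    {"delta_pos":[0,0,-0.008],"twist":0,"jaw":0.0},
    {"delta_pos":[0,0,-0.008],"twist":0,"jaw":-0.2},
    {"delta_pos":[0,0,-0.008],"twist":0,"jaw":-0.2},
    {"delta_pos":[0,0,-0.008],"twist":0,"jaw":-0.2},
    {"delta_pos":[0,0,0.1],"twist":0,"jaw":-0.2},
    {"delta_pos":[0,0,0.25],"twist":0,"jaw":-0.2},
    {"delta_pos":[0,0,0.4],"twist":0,"jaw":-0.2},
    {"delta_pos":[0,0,0.55],"twist":0.03,"jaw":-0.3},
    {"delta_pos":[0,0,0.6],"twist":0.07,"jaw":-0.4},
    {"delta_pos":[0,0,0.6],"twist":0.1,"jaw":-0.4},
  ],
)

```text
t: 12.78
ee_pos: [0.4604, -0.134, 0.1889]
tcp_rot: [-0.408, 1.989, -1.996]
ft_force: [-0.2, -0.6, -1.0]
width: 0.701
```

```bash
python3 look.py; cat > car.py <<'E'
from h import *
import sys
sd=get_image("side");save(sd,sys.argv[1],(330,130,450,260),5)
for nm,p in(("side",sd),("top",get_image("top"))):
    c=cloud(p).reshape(-1,3);c=c[~np.isnan(c[:,0])];b=c[np.all((c>[.36,-.44,.009])&(c<[.6,-.01,.016]),1)]
    (x,y),sz,a=cv2.minAreaRect((b[:,:2]*1000).astype(np.float32));print(nm,len(b),np.round([x,y],1),np.round(sz,1),a)
    if sz[1]<295: continue
    a=a if a<45 else a-90
    a=np.radians(a);f=np.array([-np.sin(a),np.cos(a)])
    for yy in(81,27,-27,-81):
        g=np.array([x,y])/1000+f*yy/1000
        q=c[(np.hypot(*(c[:,:2]-g).T)<.022)&(c[:,2]>.05)&(c[:,2]<.07)]
        print(yy,np.round(g,4),"topz",np.round(np.percentile(q[:,2],[10,50,90]),4) if len(q) else None,len(q))
E
python3 car.py c1.png
```

```text
t 12.7833 pos [ 0.4604 -0.134   0.1889] x-ang -156.49 w 0.701 f [-0.2 -0.6 -1. ] tq [ 0.03  0.02 -0.  ]
side 2774 [ 464.9 -213.4] [119.6 314. ] 4.801668167114258
81 [ 0.4581 -0.1327] topz [0.0536 0.0564 0.0603] 83
27 [ 0.4626 -0.1865] topz [0.0514 0.0567 0.0604] 34
-27 [ 0.4671 -0.2403] topz [0.0512 0.0567 0.0603] 61
-81 [ 0.4717 -0.2941] topz [0.0518 0.0566 0.0598] 28
top 2003 [ 457.1 -123.4] [118.9 127.7] 4.510890007019043
```

View pics/c1.png

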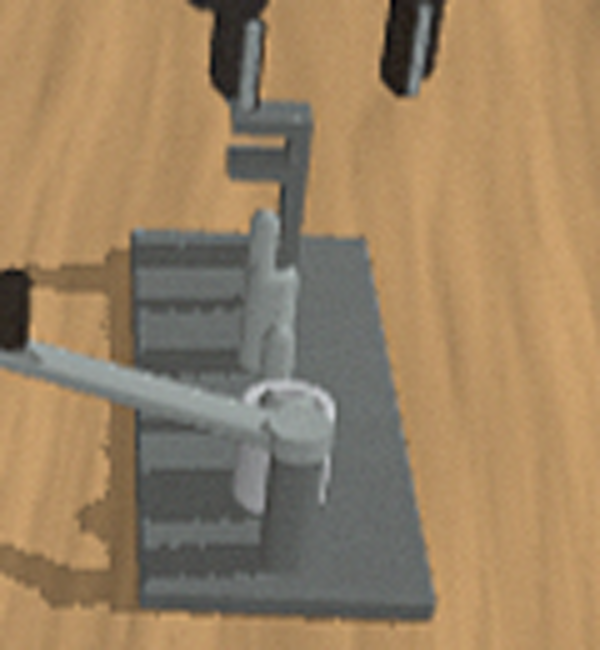

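The crop shows the sleeve down on the near thick shaft, around (285,420), with the shaft tip inside its rim. Next is the narrow sleeve on the y = -37 peg.

Call:
step_arm(
  steps=[
    {"delta_pos":[0.05,0.2,0.02],"twist":0.04,"jaw":-0.4},
    {"delta_pos":[0.1,0.4,0.02],"twist":0.08,"jaw":-0.4},
    {"delta_pos":[0.15,0.6,0.02],"twist":0.12,"jaw":-0.4},
    {"delta_pos":[0.2,0.8,0.02],"twist":0.16,"jaw":-0.4},
    {"delta_pos":[0.24,1.0,0.02],"twist":0.2,"jaw":-0.4},
    {"delta_pos":[0.24,1.0,0.02],"twist":0.24,"jaw":-0.4},
    {"delta_pos":[0.24,1.0,0.02],"twist":0.28,"jaw":-0.4},
    {"delta_pos":[0.24,1.0,0.02],"twist":0.32,"jaw":-0.4},
    {"delta_pos":[0.24,1.0,0.02],"twist":0.36,"jaw":-0.4},
    {"delta_pos":[0.24,1.0,0.02],"twist":0.4,"jaw":-0.4},
    {"delta_pos":[0.24,1.0,0.02],"twist":0.426,"jaw":-0.4},
    {"delta_pos":[0.24,1.0,0.02],"twist":0.426,"jaw":-0.4},
  ],
)

```text
t: 13.88
ee_pos: [0.5178, 0.1162, 0.1887]
tcp_rot: [-1.287, 1.083, -1.08]
ft_force: [-0.7, 0.3, -0.4]
width: 0.701
```

```bash
python3 look.py
```

```text
t 13.8833 pos [0.5178 0.1162 0.1887] x-ang -80.14 w 0.701 f [-0.7  0.3 -0.4] tq [ 0.02 -0.01  0.02]
```

Call:
step_arm(
  steps=[
    {"delta_pos":[0.017,0.16,0],"twist":0.001,"jaw":-0.4},
    {"delta_pos":[0.017,0.284,0],"twist":0.001,"jaw":-0.4},
    {"delta_pos":[0.017,0.284,0],"twist":0.001,"jaw":-0.4},
    {"delta_pos":[0.017,0.284,-0.15],"twist":0.001,"jaw":-0.4},
    {"delta_pos":[0.017,0.284,-0.3],"twist":0.001,"jaw":-0.4},
    {"delta_pos":[0.017,0.284,-0.42],"twist":0.001,"jaw":-0.4},
    {"delta_pos":[0.017,0.284,-0.5],"twist":0.001,"jaw":-0.4},
    {"delta_pos":[0.017,0.284,-0.5],"twist":0.001,"jaw":-0.4},
    {"delta_pos":[0.017,0.284,-0.5],"twist":0.001,"jaw":-0.4},
  ],
)

```text
t: 14.63
ee_pos: [0.5218, 0.1871, 0.0639]
tcp_rot: [-1.288, 1.084, -1.081]
ft_force: [0.2, -0.0, 0.7]
width: 0.706
```

```bash
python3 look.py; python3 - <<'E'
from h import *
w=get_image("wrist");save(w,"w11.png")
E
```

```text
t 14.6333 pos [0.5218 0.1871 0.0639] x-ang -80.17 w 0.706 f [ 0.2 -0.   0.7] tq [ 0.02 -0.   -0.03]
```

View pics/w11.png

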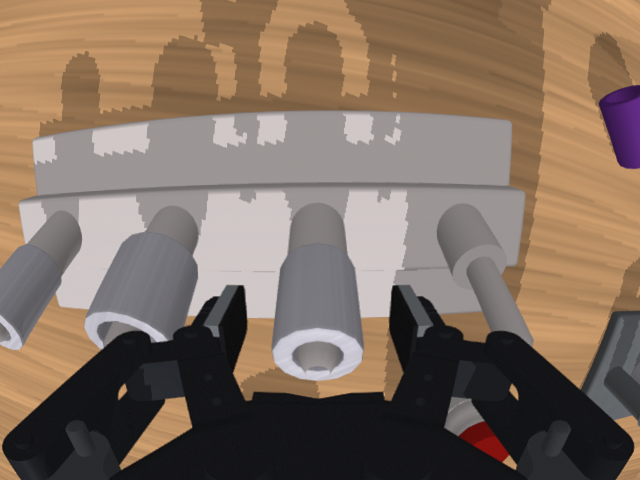

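The narrow sleeve is centred between the pads at (317,300). I'll close and lift it along the peg axis.

Call:
step_arm(
  steps=[
    {"delta_pos":[0,0,0],"twist":0,"jaw":1},
    {"delta_pos":[0,0,0],"twist":0,"jaw":1},
    {"delta_pos":[0,0,0],"twist":0,"jaw":1},
    {"delta_pos":[0,0,0],"twist":0,"jaw":1},
    {"delta_pos":[0,0,0],"twist":0,"jaw":1},
    {"delta_pos":[0,0,0],"twist":0,"jaw":1},
    {"delta_pos":[-0.02,-0.0035,0.055],"twist":0,"jaw":1},
    {"delta_pos":[-0.04,-0.007,0.11],"twist":0,"jaw":1},
    {"delta_pos":[-0.06,-0.011,0.165],"twist":0,"jaw":1},
    {"delta_pos":[-0.08,-0.0145,0.22],"twist":0,"jaw":1},
    {"delta_pos":[-0.1,-0.018,0.275],"twist":0,"jaw":1},
    {"delta_pos":[-0.11,-0.02,0.3],"twist":0,"jaw":1},
  ],
  squeeze=30,
)

```text
t: 15.68
ee_pos: [0.4948, 0.1826, 0.1428]
tcp_rot: [-1.285, 1.078, -1.08]
ft_force: [0.6, -0.1, -1.0]
width: 0.354
```

Call:
step_arm(
  steps=[
    {"delta_pos":[0,0,0.05],"twist":0,"jaw":1},
    {"delta_pos":[0,0,0.14],"twist":0,"jaw":1},
    {"delta_pos":[0,0,0.14],"twist":0,"jaw":1},
  ],
)

```text
t: 15.93
ee_pos: [0.4964, 0.1832, 0.1789]
tcp_rot: [-1.282, 1.076, -1.081]
ft_force: [0.3, 0.5, -0.6]
width: 0.356
```

```bash
python3 look.py; python3 - <<'E'
from h import *
w=get_image("wrist");save(w,"w12.png")
E
```

```text
t 15.9333 pos [0.4964 0.1832 0.1789] x-ang -79.99 w 0.356 f [ 0.3  0.5 -0.6] tq [ 0.06 -0.08  0.02]
```

View pics/w12.png

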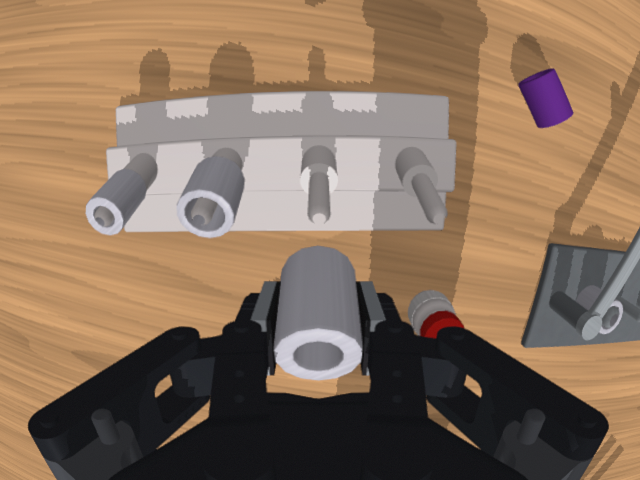

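Call:
step_arm(
  steps=[
    {"delta_pos":[0.05,-0.16,0.0],"twist":0,"jaw":1},
    {"delta_pos":[0.1,-0.32,0.0],"twist":0,"jaw":1},
    {"delta_pos":[0.154,-0.48,0.0],"twist":0,"jaw":1},
    {"delta_pos":[0.154,-0.64,0.0],"twist":0,"jaw":1},
    {"delta_pos":[0.154,-0.713,-0.1],"twist":0,"jaw":1},
    {"delta_pos":[0.154,-0.713,-0.25],"twist":0,"jaw":1},
    {"delta_pos":[0.154,-0.713,-0.4],"twist":0,"jaw":1},
    {"delta_pos":[0.154,-0.713,-0.54],"twist":0,"jaw":1},
    {"delta_pos":[0.154,-0.713,-0.63],"twist":0,"jaw":1},
    {"delta_pos":[0.154,-0.713,-0.65],"twist":0,"jaw":1},
    {"delta_pos":[0.154,-0.713,-0.656],"twist":0,"jaw":1},
    {"delta_pos":[0.154,-0.713,-0.656],"twist":0,"jaw":1},
  ],
)

```text
t: 16.98
ee_pos: [0.5323, 0.0038, 0.0106]
tcp_rot: [-1.289, 1.081, -1.079]
ft_force: [-3.2, -0.3, 6.2]
width: 0.355
```

```bash
python3 look.py; python3 - <<'E'
from h import *
w=get_image("wrist");save(w,"w13.png")
E
```

```text
t 16.9833 pos [0.5323 0.0038 0.0106] x-ang -80.0 w 0.355 f [-3.2 -0.3  6.2] tq [-0.17  0.73  0.  ]
```

View pics/w13.png

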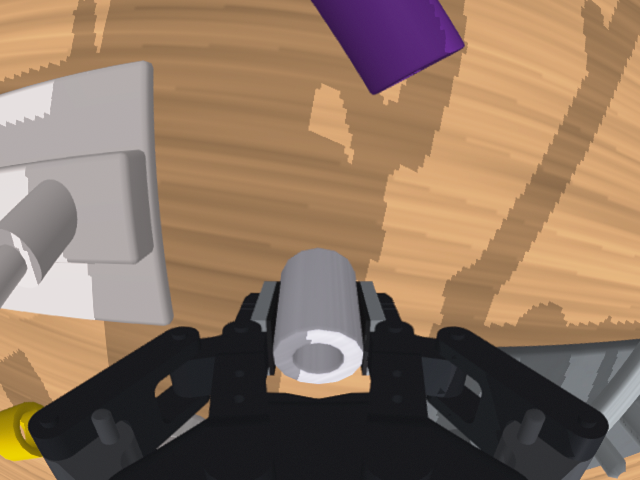

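Its rim touches the table with 6 N. Releasing so that it rights itself.

Call:
step_arm(
  steps=[
    {"delta_pos":[0,0,0.004],"twist":0,"jaw":0.2},
    {"delta_pos":[0,0,0.004],"twist":0,"jaw":0.05},
    {"delta_pos":[0,0,0.004],"twist":0,"jaw":-0.2},
    {"delta_pos":[0,0,0.004],"twist":0,"jaw":-0.2},
    {"delta_pos":[0,0,0.004],"twist":0,"jaw":-0.2},
    {"delta_pos":[0,0,0.004],"twist":0,"jaw":-0.2},
  ],
)

```text
t: 17.53
ee_pos: [0.5337, 0.0041, 0.0117]
tcp_rot: [-1.287, 1.08, -1.08]
ft_force: [0.0, -0.3, -1.0]
width: 0.599
```

```bash
python3 look.py; cat > stand.py <<'E'
import sys
from h import *
R=float(sys.argv[1])/1000
w,P,s,M=wcloud();T=(P-s["ee_pos"])@M;save(w,sys.argv[2])
m=(P[...,2]>.041)&(P[...,2]<.049)&(abs(T[...,0])<R+.002)&(abs(T[...,2])<.05)
q=P[m]
print(len(q),cv2.minEnclosingCircle((q[:,:2]*1000).astype(np.float32)))
E
python3 stand.py 16 w14.png
```

```text
t 17.5333 pos [0.5337 0.0041 0.0117] x-ang -80.0 w 0.599 f [ 0.  -0.3 -1. ] tq [ 0.03 -0.03 -0.02]
4672 ((540.9806518554688, 4.3029561042785645), 16.181934356689453)
```

View pics/w14.png

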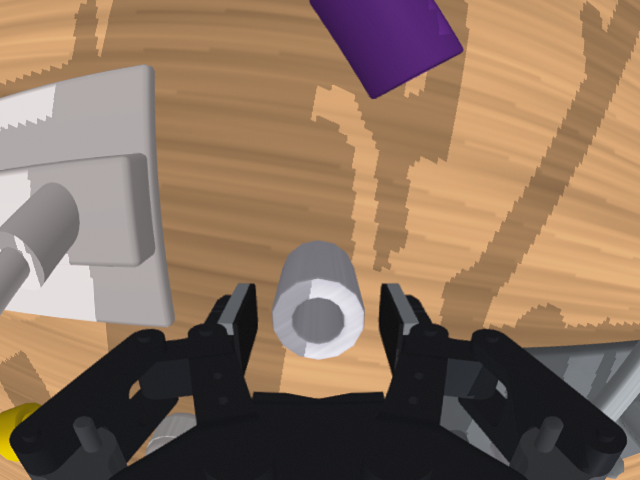

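It stands at (0.541, 0.0043). Regrasp it and lift.

Call:
step_arm(
  steps=[
    {"delta_pos":[0.015,0.0,0.025],"twist":0,"jaw":-0.2},
    {"delta_pos":[0.029,0.001,0.025],"twist":0,"jaw":-0.2},
    {"delta_pos":[0.029,0.001,0.025],"twist":0,"jaw":1},
    {"delta_pos":[0.029,0.001,0.025],"twist":0,"jaw":1},
    {"delta_pos":[0.029,0.001,0.025],"twist":0,"jaw":1},
    {"delta_pos":[0.029,0.001,0.025],"twist":0,"jaw":1},
    {"delta_pos":[0.029,0.001,0.025],"twist":0,"jaw":1},
    {"delta_pos":[0.029,0.001,0.15],"twist":0,"jaw":1},
    {"delta_pos":[0.029,0.001,0.3],"twist":0,"jaw":1},
    {"delta_pos":[0.029,0.001,0.45],"twist":0,"jaw":1},
    {"delta_pos":[0.029,0.001,0.6],"twist":0.03,"jaw":1},
    {"delta_pos":[0.029,0.001,0.6],"twist":0.06,"jaw":1},
  ],
)

```text
t: 18.58
ee_pos: [0.5437, 0.005, 0.1682]
tcp_rot: [-1.356, 0.928, -0.94]
ft_force: [1.1, -0.5, -1.0]
width: 0.352
```

```bash
python3 look.py; python3 off.py 16; python3 car.py c2.png
```

```text
t 18.5833 pos [0.5437 0.005  0.1682] x-ang -68.96 w 0.352 f [ 1.1 -0.5 -1. ] tq [ 0.05 -0.11 -0.01]
top above tcp 0.027 z range [-0.0168  0.0151] mid -0.0009
side 2736 [ 464.8 -213.3] [119.2 313.8] 4.73689079284668
81 [ 0.4581 -0.1326] topz [0.0536 0.0563 0.0611] 83
27 [ 0.4625 -0.1864] topz [0.0513 0.0564 0.0604] 33
-27 [ 0.467  -0.2402] topz [0.0509 0.0565 0.0612] 61
-81 [ 0.4715 -0.294 ] topz [0.0512 0.0566 0.0598] 29
top 1211 [ 474.4 -329.4] [119.3  77.1] 5.5328521728515625
```

Call:
step_arm(
  steps=[
    {"delta_pos":[-0.05,-0.1,0.0],"twist":0.04,"jaw":1},
    {"delta_pos":[-0.1,-0.22,0.0],"twist":0.08,"jaw":1},
    {"delta_pos":[-0.15,-0.34,0.0],"twist":0.12,"jaw":1},
    {"delta_pos":[-0.2,-0.46,0.0],"twist":0.16,"jaw":1},
    {"delta_pos":[-0.25,-0.6,0.0],"twist":0.2,"jaw":1},
    {"delta_pos":[-0.32,-0.73,0.0],"twist":0.24,"jaw":1},
    {"delta_pos":[-0.32,-0.768,0.0],"twist":0.28,"jaw":1},
    {"delta_pos":[-0.32,-0.768,0.0],"twist":0.32,"jaw":1},
    {"delta_pos":[-0.32,-0.768,0.0],"twist":0.36,"jaw":1},
    {"delta_pos":[-0.32,-0.768,0.0],"twist":0.4,"jaw":1},
    {"delta_pos":[-0.32,-0.768,0.0],"twist":0.41,"jaw":1},
    {"delta_pos":[-0.32,-0.768,0.0],"twist":0.41,"jaw":1},
  ],
)

```text
t: 19.73
ee_pos: [0.4595, -0.1874, 0.1598]
tcp_rot: [-1.567, -0.059, 0.065]
ft_force: [-0.0, 0.7, -1.4]
width: 0.349
```

```bash
python3 look.py; python3 off.py 16; python3 - <<'E'
from h import *
print(np.round(manip.observe()["joint_pos"],2))
w,P,s,M=wcloud();save(w,"w15.png");A=P.reshape(-1,3);A=A[~np.isnan(A[:,0])]
for g,R in(((.458,-.1327),.020),((.4627,-.1865),.007),((.4673,-.2403),.012)): print(g,upright(np.array(g),R,.02,.054,A))
E
```

```text
t 19.7333 pos [ 0.4595 -0.1874  0.1598] x-ang 4.52 w 0.349 f [-0.   0.7 -1.4] tq [ 0.01 -0.02  0.04]
top above tcp 0.0269 z range [-0.0166  0.0153] mid -0.0007
[ 0.9   0.48 -0.83  1.93  0.44  0.93 -0.06]
(0.458, -0.1327) (array([ 0.45417088, -0.12230061]), 119, np.float64(0.003389403256386987))
(0.4627, -0.1865) (array([ 0.462381  , -0.18891033]), 190, np.float64(0.00020428056269746614))
(0.4673, -0.2403) (array([ 0.4673, -0.2403]), 0, np.float64(nan))
  return _methods._mean(a, axis=axis, dtype=dtype,
  ret = ret.dtype.type(ret / rcount)
```

View pics/w15.png

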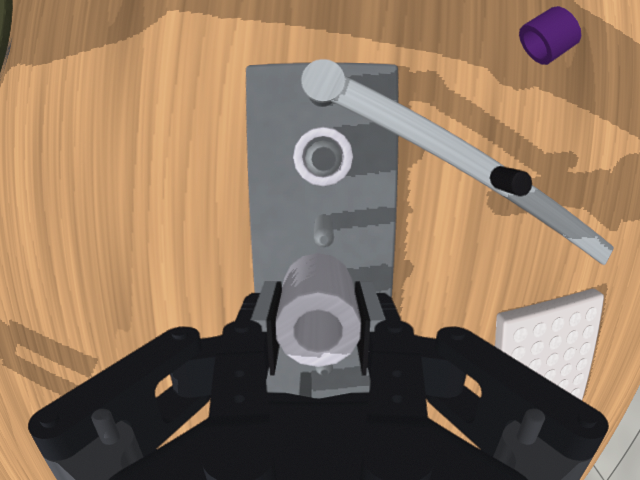

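The wide sleeve is down on its shaft at (323,156). The thin target shaft shows at (323,237), about 3 mm to +x of the tool. Correct and descend.

Call:
step_arm(
  steps=[
    {"delta_pos":[0.012,0,-0.1],"twist":0.001,"jaw":1},
    {"delta_pos":[0.012,0,-0.2],"twist":0.001,"jaw":1},
    {"delta_pos":[0.012,0,-0.28],"twist":0.001,"jaw":1},
    {"delta_pos":[0.012,0,-0.33],"twist":0.001,"jaw":1},
    {"delta_pos":[0.012,0,-0.35],"twist":0.001,"jaw":1},
    {"delta_pos":[0.012,0,-0.35],"twist":0.001,"jaw":1},
  ],
)

```text
t: 20.33
ee_pos: [0.4631, -0.1871, 0.073]
tcp_rot: [-1.569, -0.062, 0.067]
ft_force: [-0.2, -0.6, -1.3]
width: 0.355
```

```bash
python3 look.py;python3 off.py 16; python3 - <<'E'
from h import *
w=get_image("wrist");save(w,"w16.png")
E
```

```text
t 20.3333 pos [ 0.4631 -0.1871  0.073 ] x-ang 4.71 w 0.355 f [-0.2 -0.6 -1.3] tq [-0.02 -0.02 -0.02]
top above tcp 0.027 z range [-0.0166  0.0156] mid -0.0005
```

View pics/w16.png

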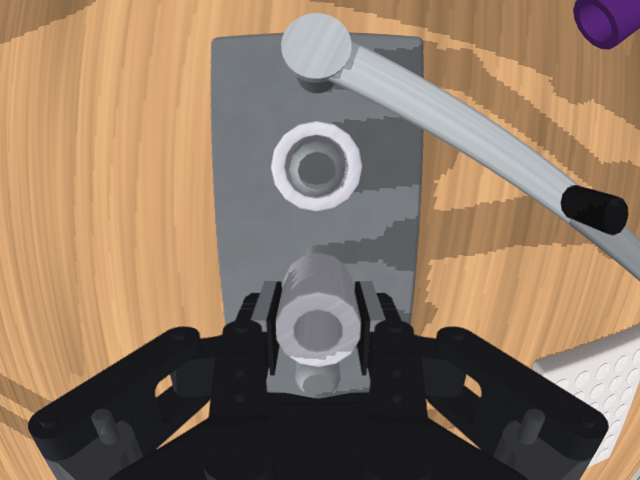

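No contact force, and the shaft is inside the bore region. Lowering to the seat, then releasing.

Call:
step_arm(
  steps=[
    {"delta_pos":[0,0,-0.04],"twist":0,"jaw":1},
    {"delta_pos":[0,0,-0.08],"twist":0,"jaw":1},
    {"delta_pos":[0,0,-0.12],"twist":0,"jaw":1},
    {"delta_pos":[0,0,-0.15],"twist":0,"jaw":1},
    {"delta_pos":[0,0,-0.165],"twist":0,"jaw":1},
    {"delta_pos":[0,0,-0.165],"twist":0,"jaw":1},
  ],
)

```text
t: 20.93
ee_pos: [0.4634, -0.1874, 0.0319]
tcp_rot: [-1.569, -0.065, 0.067]
ft_force: [-0.2, 0.3, -0.4]
width: 0.35
```

```bash
python3 look.py;python3 off.py 16
```

```text
t 20.9333 pos [ 0.4634 -0.1874  0.0319] x-ang 4.8 w 0.35 f [-0.2  0.3 -0.4] tq [0.   0.03 0.01]
top above tcp 0.0273 z range [-0.0166  0.04  ] mid 0.0117
```

Call:
step_arm(
  steps=[
    {"delta_pos":[0,0,-0.004],"twist":0,"jaw":0.1},
    {"delta_pos":[0,0,-0.004],"twist":0,"jaw":0.0},
    {"delta_pos":[0,0,-0.004],"twist":0,"jaw":0.0},
    {"delta_pos":[0,0,0.1],"twist":0,"jaw":0.0},
    {"delta_pos":[0,0,0.25],"twist":0,"jaw":0.0},
    {"delta_pos":[0,0,0.4],"twist":0,"jaw":-0.2},
    {"delta_pos":[0.02,0.1,0.55],"twist":-0.03,"jaw":-0.4},
    {"delta_pos":[0.04,0.22,0.63],"twist":-0.07,"jaw":-0.4},
    {"delta_pos":[0.06,0.36,0.63],"twist":-0.11,"jaw":-0.4},
    {"delta_pos":[0.08,0.5,0.63],"twist":-0.15,"jaw":-0.4},
    {"delta_pos":[0.1,0.64,0.63],"twist":-0.19,"jaw":-0.4},
    {"delta_pos":[0.12,0.8,0.63],"twist":-0.23,"jaw":-0.4},
  ],
)

```text
t: 21.98
ee_pos: [0.4939, 0.0115, 0.1912]
tcp_rot: [-1.513, 0.499, -0.501]
ft_force: [1.3, -0.7, -0.2]
width: 0.701
```

```bash
python3 look.py;python3 car.py c3.png
```

```text
t 21.9833 pos [0.4939 0.0115 0.1912] x-ang -36.58 w 0.701 f [ 1.3 -0.7 -0.2] tq [-0.01 -0.01 -0.  ]
side 2595 [ 464.8 -211.9] [119.2 310.9] 4.885068893432617
81 [ 0.4579 -0.1312] topz [0.0532 0.0565 0.0604] 84
27 [ 0.4625 -0.185 ] topz [0.0514 0.0556 0.0578] 116
-27 [ 0.4671 -0.2388] topz [0.0517 0.0569 0.0619] 27
-81 [ 0.4717 -0.2926] topz [0.0519 0.0554 0.0606] 26
top 3099 [ 470.7 -280.8] [119.4 174.1] 4.762448787689209
```

View pics/c3.png

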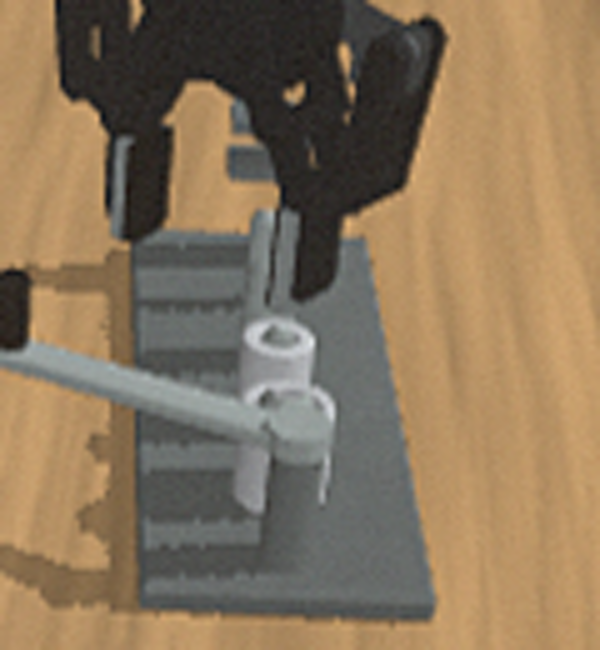

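Both sleeves are seated, the narrow at (278,340) and the wide at (285,420). Next is the second wide sleeve, on the y = 37 peg.

Call:
step_arm(
  steps=[
    {"delta_pos":[0.02,0.15,0],"twist":-0.04,"jaw":-0.4},
    {"delta_pos":[0.04,0.3,0],"twist":-0.08,"jaw":-0.4},
    {"delta_pos":[0.058,0.45,0],"twist":-0.12,"jaw":-0.4},
    {"delta_pos":[0.058,0.6,0],"twist":-0.16,"jaw":-0.4},
    {"delta_pos":[0.058,0.75,0],"twist":-0.2,"jaw":-0.4},
    {"delta_pos":[0.058,0.9,0],"twist":-0.24,"jaw":-0.4},
    {"delta_pos":[0.058,0.99,0],"twist":-0.24,"jaw":-0.4},
    {"delta_pos":[0.058,0.99,0],"twist":-0.24,"jaw":-0.4},
    {"delta_pos":[0.058,0.99,0],"twist":-0.24,"jaw":-0.4},
  ],
)

```text
t: 22.83
ee_pos: [0.5076, 0.2598, 0.1906]
tcp_rot: [-1.293, 1.068, -1.067]
ft_force: [1.1, -1.1, -0.4]
width: 0.696
```

```bash
python3 look.py; python3 - <<'E'
from h import *
w=get_image("wrist");save(w,"w17.png")
E
```

```text
t 22.8333 pos [0.5076 0.2598 0.1906] x-ang -79.06 w 0.696 f [ 1.1 -1.1 -0.4] tq [-0.04 -0.04  0.05]
```

View pics/w17.png

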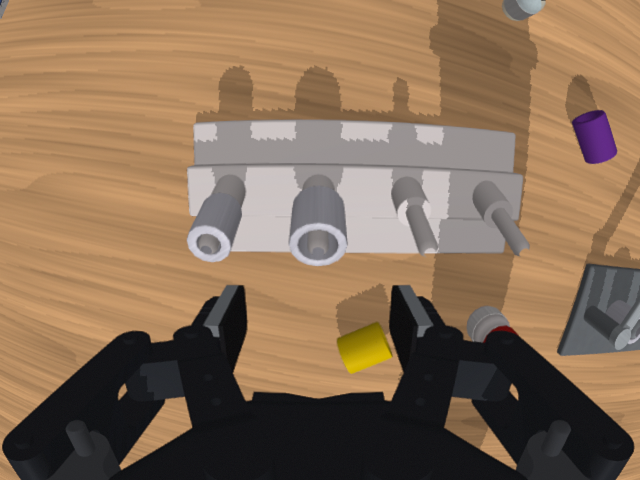

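The wide sleeve is at (318,220), centred. Descend.

Call:
step_arm(
  steps=[
    {"delta_pos":[0.002,0.001,-0.15],"twist":-0.004,"jaw":-0.4},
    {"delta_pos":[0.002,0.001,-0.3],"twist":-0.004,"jaw":-0.4},
    {"delta_pos":[0.002,0.001,-0.42],"twist":-0.004,"jaw":-0.4},
    {"delta_pos":[0.002,0.001,-0.505],"twist":-0.004,"jaw":-0.4},
    {"delta_pos":[0.002,0.001,-0.505],"twist":-0.004,"jaw":-0.4},
    {"delta_pos":[0.002,0.001,-0.505],"twist":-0.004,"jaw":-0.4},
    {"delta_pos":[0.002,0.001,-0.505],"twist":-0.004,"jaw":1},
    {"delta_pos":[0.002,0.001,-0.505],"twist":-0.004,"jaw":1},
    {"delta_pos":[0.002,0.001,-0.505],"twist":-0.004,"jaw":1},
    {"delta_pos":[0.002,0.001,-0.505],"twist":-0.004,"jaw":1},
    {"delta_pos":[0.002,0.001,-0.505],"twist":-0.004,"jaw":1},
    {"delta_pos":[0.002,0.001,-0.505],"twist":-0.004,"jaw":1},
  ],
)

```text
t: 23.88
ee_pos: [0.5098, 0.2591, 0.0659]
tcp_rot: [-1.283, 1.079, -1.081]
ft_force: [-0.3, 0.4, 7.6]
width: 0.468
```

```bash
python3 look.py; python3 - <<'E'
from h import *
w=get_image("wrist");save(w,"w18.png")
E
```

```text
t 23.8833 pos [0.5098 0.2591 0.0659] x-ang -80.05 w 0.468 f [-0.3  0.4  7.6] tq [ 0.23  0.08 -0.05]
```

View pics/w18.png

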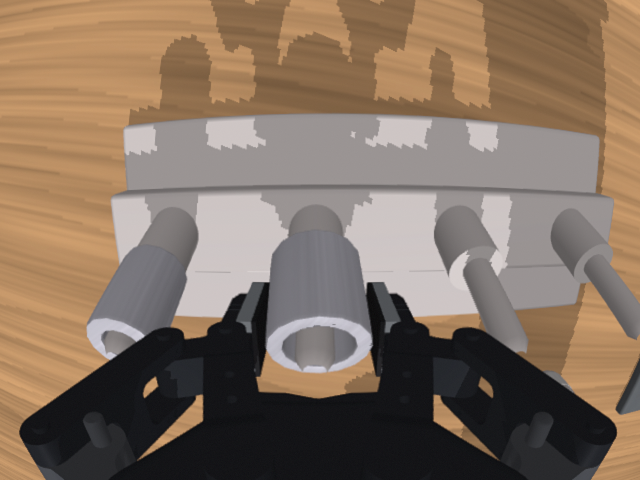

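Gripped. Lift along the peg axis.

Call:
step_arm(
  steps=[
    {"delta_pos":[-0.02,-0.0035,0.055],"twist":0,"jaw":1},
    {"delta_pos":[-0.04,-0.007,0.11],"twist":0,"jaw":1},
    {"delta_pos":[-0.06,-0.011,0.165],"twist":0,"jaw":1},
    {"delta_pos":[-0.08,-0.0145,0.22],"twist":0,"jaw":1},
    {"delta_pos":[-0.1,-0.018,0.275],"twist":0,"jaw":1},
    {"delta_pos":[-0.11,-0.02,0.3],"twist":0,"jaw":1},
    {"delta_pos":[-0.11,-0.02,0.38],"twist":0,"jaw":1},
    {"delta_pos":[-0.11,-0.02,0.45],"twist":0,"jaw":1},
    {"delta_pos":[-0.11,-0.02,0.45],"twist":0,"jaw":1},
  ],
)

```text
t: 24.68
ee_pos: [0.4824, 0.2544, 0.1804]
tcp_rot: [-1.281, 1.078, -1.081]
ft_force: [-0.4, 0.3, 0.1]
width: 0.466
```

```bash
python3 look.py; python3 - <<'E'
from h import *
w=get_image("wrist");save(w,"w19.png")
E
```

```text
t 24.6833 pos [0.4824 0.2544 0.1804] x-ang -80.05 w 0.466 f [-0.4  0.3  0.1] tq [ 0.03 -0.02  0.  ]
```

View pics/w19.png

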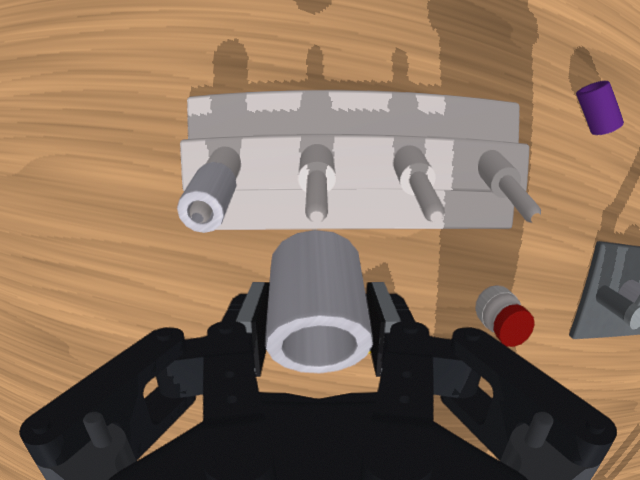

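Call:
step_arm(
  steps=[
    {"delta_pos":[0.05,-0.15,0],"twist":0,"jaw":1},
    {"delta_pos":[0.1,-0.3,0],"twist":0,"jaw":1},
    {"delta_pos":[0.15,-0.45,0],"twist":0,"jaw":1},
    {"delta_pos":[0.21,-0.6,0],"twist":0,"jaw":1},
    {"delta_pos":[0.21,-0.75,0],"twist":0,"jaw":1},
    {"delta_pos":[0.21,-0.9,0],"twist":0,"jaw":1},
    {"delta_pos":[0.21,-0.998,-0.1],"twist":0,"jaw":1},
    {"delta_pos":[0.21,-0.998,-0.25],"twist":0,"jaw":1},
    {"delta_pos":[0.21,-0.998,-0.4],"twist":0,"jaw":1},
    {"delta_pos":[0.21,-0.998,-0.53],"twist":0,"jaw":1},
    {"delta_pos":[0.21,-0.998,-0.61],"twist":0,"jaw":1},
    {"delta_pos":[0.21,-0.998,-0.63],"twist":0,"jaw":1},
  ],
)

```text
t: 25.73
ee_pos: [0.5331, 0.0044, 0.017]
tcp_rot: [-1.287, 1.082, -1.078]
ft_force: [-1.8, 0.9, 29.9]
width: 0.467
```

```bash
python3 look.py
```

```text
t 25.7333 pos [0.5331 0.0044 0.017 ] x-ang -80.02 w 0.467 f [-1.8  0.9 29.9] tq [0.34 0.83 0.02]
```

Call:
step_arm(
  steps=[
    {"delta_pos":[0,0,-0.005],"twist":0,"jaw":1},
    {"delta_pos":[0,0,-0.01],"twist":0,"jaw":1},
    {"delta_pos":[0,0,-0.014],"twist":0,"jaw":1},
    {"delta_pos":[0,0,-0.014],"twist":0,"jaw":1},
  ],
)

```text
t: 26.07
ee_pos: [0.5338, 0.0046, 0.0168]
tcp_rot: [-1.286, 1.079, -1.08]
ft_force: [-3.2, 1.5, 18.6]
width: 0.466
```

```bash
python3 look.py
```

```text
t 26.0667 pos [0.5338 0.0046 0.0168] x-ang -80.01 w 0.466 f [-3.2  1.5 18.6] tq [0.31 1.   0.  ]
```

Touching. Release it here.

Call:
step_arm(
  steps=[
    {"delta_pos":[0,0,0.008],"twist":0,"jaw":0.05},
    {"delta_pos":[0,0,0.008],"twist":0,"jaw":-0.1},
    {"delta_pos":[0,0,0.008],"twist":0,"jaw":-0.3},
    {"delta_pos":[0,0,0.008],"twist":0,"jaw":-0.3},
    {"delta_pos":[0,0,0.008],"twist":0,"jaw":-0.3},
    {"delta_pos":[0,0,0.008],"twist":0,"jaw":-0.3},
  ],
)

```text
t: 26.57
ee_pos: [0.5336, 0.0039, 0.0174]
tcp_rot: [-1.287, 1.081, -1.08]
ft_force: [0.6, 0.4, -0.9]
width: 0.648
```

```bash
python3 look.py; python3 stand.py 20 w20.png
```

```text
t 26.5667 pos [0.5336 0.0039 0.0174] x-ang -80.05 w 0.648 f [ 0.6  0.4 -0.9] tq [-0.01  0.01 -0.  ]
5358 ((544.1973266601562, 4.943317413330078), 20.133420944213867)
```

View pics/w20.png

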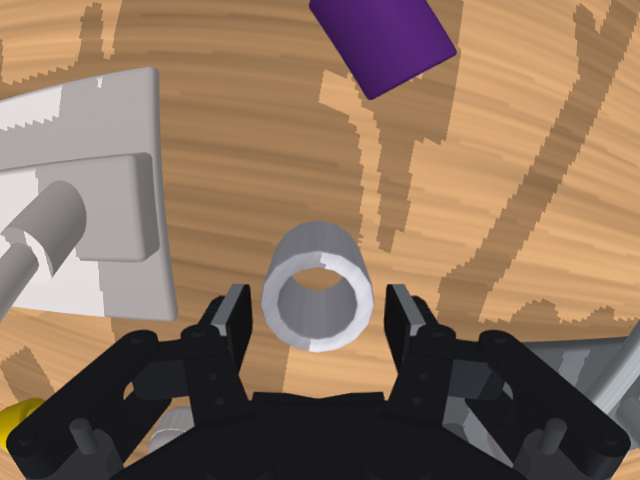

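Call:
step_arm(
  steps=[
    {"delta_pos":[0.02,0.004,0.003],"twist":0,"jaw":-0.3},
    {"delta_pos":[0.042,0.004,0.003],"twist":0,"jaw":-0.3},
    {"delta_pos":[0.042,0.004,0.003],"twist":0,"jaw":1},
    {"delta_pos":[0.042,0.004,0.003],"twist":0,"jaw":1},
    {"delta_pos":[0.042,0.004,0.003],"twist":0,"jaw":1},
    {"delta_pos":[0.042,0.004,0.003],"twist":0,"jaw":1},
    {"delta_pos":[0.042,0.004,0.003],"twist":0,"jaw":1},
    {"delta_pos":[0.042,0.004,0.15],"twist":0,"jaw":1},
    {"delta_pos":[0.042,0.004,0.3],"twist":0,"jaw":1},
    {"delta_pos":[0.042,0.004,0.45],"twist":0,"jaw":1},
    {"delta_pos":[0.042,0.004,0.58],"twist":0.03,"jaw":1},
    {"delta_pos":[0.042,0.004,0.58],"twist":0.06,"jaw":1},
  ],
)

```text
t: 27.62
ee_pos: [0.5465, 0.0055, 0.1686]
tcp_rot: [-1.356, 0.929, -0.94]
ft_force: [1.0, -0.4, -1.3]
width: 0.458
```

```bash
python3 look.py; python3 off.py 20; python3 car.py c4.png
```

```text
t 27.6167 pos [0.5465 0.0055 0.1686] x-ang -69.01 w 0.458 f [ 1.  -0.4 -1.3] tq [ 0.03 -0.06 -0.02]
top above tcp 0.0264 z range [-0.0219  0.0183] mid -0.0018
side 2647 [ 465.  -213.2] [119.1 314.3] 4.832215785980225
81 [ 0.4582 -0.1325] topz [0.0534 0.0562 0.0609] 84
27 [ 0.4628 -0.1863] topz [0.0518 0.0556 0.0582] 117
-27 [ 0.4673 -0.2401] topz [0.052  0.0563 0.061 ] 59
-81 [ 0.4719 -0.2939] topz [0.0508 0.0555 0.0608] 29
top 932 [ 475.2 -338.1] [119.5  60.6] 5.866005897521973
```

Call:
step_arm(
  steps=[
    {"delta_pos":[-0.05,-0.1,0.0],"twist":0.04,"jaw":1},
    {"delta_pos":[-0.1,-0.22,0.0],"twist":0.08,"jaw":1},
    {"delta_pos":[-0.15,-0.34,0.0],"twist":0.12,"jaw":1},
    {"delta_pos":[-0.2,-0.46,0.0],"twist":0.16,"jaw":1},
    {"delta_pos":[-0.25,-0.6,0.0],"twist":0.2,"jaw":1},
    {"delta_pos":[-0.314,-0.73,0.0],"twist":0.24,"jaw":1},
    {"delta_pos":[-0.314,-0.86,0.0],"twist":0.28,"jaw":1},
    {"delta_pos":[-0.314,-0.98,0.0],"twist":0.32,"jaw":1},
    {"delta_pos":[-0.314,-0.98,0.0],"twist":0.36,"jaw":1},
    {"delta_pos":[-0.314,-0.98,0.0],"twist":0.4,"jaw":1},
    {"delta_pos":[-0.314,-0.98,0.0],"twist":0.41,"jaw":1},
    {"delta_pos":[-0.314,-0.98,0.0],"twist":0.41,"jaw":1},
  ],
)

```text
t: 28.77
ee_pos: [0.4643, -0.2399, 0.1607]
tcp_rot: [-1.567, -0.058, 0.064]
ft_force: [-0.3, 0.0, -0.6]
width: 0.461
```

```bash
python3 look.py; python3 off.py 20; python3 - <<'E'
from h import *
w,P,s,M=wcloud();save(w,"w21.png");A=P.reshape(-1,3);A=A[~np.isnan(A[:,0])]
for g,R in(((.4627,-.1865),.016),((.4673,-.2403),.012)): print(g,upright(np.array(g),R,.02,.054,A))
E
```

```text
t 28.7667 pos [ 0.4643 -0.2399  0.1607] x-ang 4.45 w 0.461 f [-0.3  0.  -0.6] tq [-0.06  0.07  0.02]
top above tcp 0.0264 z range [-0.0212  0.0186] mid -0.0013
(0.4627, -0.1865) (array([ 0.46085944, -0.17873701]), 103, np.float64(0.0019270382242609699))
(0.4673, -0.2403) (array([ 0.46706176, -0.24286222]), 288, np.float64(0.0002082287390974165))
```

View pics/w21.png

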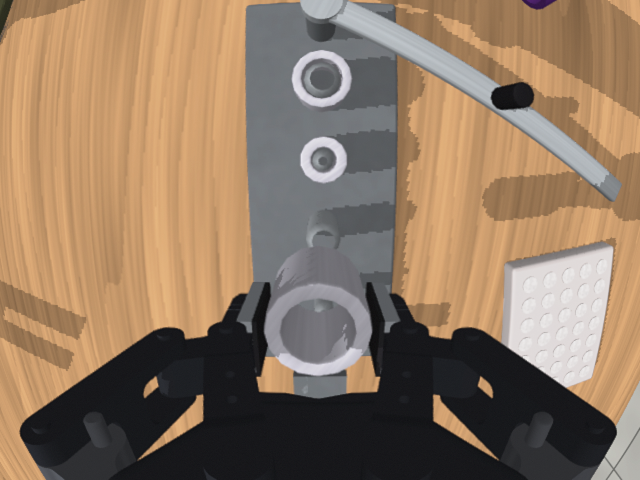

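Two sleeves are seated at (322,78) and (323,159), and the target thick shaft shows at (322,235). Descend with +3 mm in x.

Call:
step_arm(
  steps=[
    {"delta_pos":[0.012,0,-0.1],"twist":0.001,"jaw":1},
    {"delta_pos":[0.012,0,-0.2],"twist":0.001,"jaw":1},
    {"delta_pos":[0.012,0,-0.28],"twist":0.001,"jaw":1},
    {"delta_pos":[0.012,0,-0.33],"twist":0.001,"jaw":1},
    {"delta_pos":[0.012,0,-0.35],"twist":0.001,"jaw":1},
    {"delta_pos":[0.012,0,-0.35],"twist":0.001,"jaw":1},
  ],
)

```text
t: 29.37
ee_pos: [0.468, -0.2395, 0.074]
tcp_rot: [-1.569, -0.062, 0.066]
ft_force: [0.2, 0.5, -0.1]
width: 0.463
```

```bash
python3 look.py;python3 off.py 20
```

```text
t 29.3667 pos [ 0.468  -0.2395  0.074 ] x-ang 4.67 w 0.463 f [ 0.2  0.5 -0.1] tq [-0.01 -0.01 -0.  ]
top above tcp 0.0264 z range [-0.0213  0.0186] mid -0.0014
```

Call:
step_arm(
  steps=[
    {"delta_pos":[0,0,-0.04],"twist":0,"jaw":1},
    {"delta_pos":[0,0,-0.08],"twist":0,"jaw":1},
    {"delta_pos":[0,0,-0.12],"twist":0,"jaw":1},
    {"delta_pos":[0,0,-0.15],"twist":0,"jaw":1},
    {"delta_pos":[0,0,-0.16],"twist":0,"jaw":1},
    {"delta_pos":[0,0,-0.16],"twist":0,"jaw":1},
  ],
)

```text
t: 29.92
ee_pos: [0.4685, -0.2398, 0.0344]
tcp_rot: [-1.569, -0.064, 0.066]
ft_force: [-0.6, 0.1, -0.4]
width: 0.465
```

```bash
python3 look.py;python3 off.py 20
```

```text
t 29.9167 pos [ 0.4685 -0.2398  0.0344] x-ang 4.74 w 0.465 f [-0.6  0.1 -0.4] tq [ 0.01 -0.02  0.05]
top above tcp 0.0266 z range [-0.0213  0.0396] mid 0.0091
```

Release, rise and head for the last narrow sleeve.

Call:
step_arm(
  steps=[
    {"delta_pos":[0,0,-0.01],"twist":0,"jaw":-0.05},
    {"delta_pos":[0,0,-0.01],"twist":0,"jaw":-0.15},
    {"delta_pos":[0,0,-0.01],"twist":0,"jaw":-0.15},
    {"delta_pos":[0,0,0.1],"twist":0,"jaw":-0.15},
    {"delta_pos":[0,0,0.25],"twist":0,"jaw":-0.15},
    {"delta_pos":[0,0,0.4],"twist":0,"jaw":-0.2},
    {"delta_pos":[0,0.1,0.55],"twist":-0.03,"jaw":-0.4},
    {"delta_pos":[0,0.22,0.63],"twist":-0.07,"jaw":-0.4},
    {"delta_pos":[0,0.38,0.63],"twist":-0.11,"jaw":-0.4},
    {"delta_pos":[0.02,0.54,0.63],"twist":-0.15,"jaw":-0.4},
    {"delta_pos":[0.04,0.7,0.63],"twist":-0.19,"jaw":-0.4},
    {"delta_pos":[0.05,0.86,0.63],"twist":-0.23,"jaw":-0.4},
  ],
)

```text
t: 30.97
ee_pos: [0.4815, -0.026, 0.1935]
tcp_rot: [-1.514, 0.491, -0.494]
ft_force: [0.9, -0.4, -0.5]
width: 0.705
```

```bash
python3 look.py
```

```text
t 30.9667 pos [ 0.4815 -0.026   0.1935] x-ang -36.03 w 0.705 f [ 0.9 -0.4 -0.5] tq [-0.01 -0.04 -0.05]
```

Call:
step_arm(
  steps=[
    {"delta_pos":[0.02,0.15,0],"twist":-0.04,"jaw":-0.4},
    {"delta_pos":[0.04,0.3,0],"twist":-0.08,"jaw":-0.4},
    {"delta_pos":[0.056,0.45,0],"twist":-0.12,"jaw":-0.4},
    {"delta_pos":[0.056,0.6,0],"twist":-0.16,"jaw":-0.4},
    {"delta_pos":[0.056,0.75,0],"twist":-0.2,"jaw":-0.4},
    {"delta_pos":[0.056,0.9,0],"twist":-0.243,"jaw":-0.4},
    {"delta_pos":[0.056,1.0,0],"twist":-0.243,"jaw":-0.4},
    {"delta_pos":[0.056,1.0,0],"twist":-0.243,"jaw":-0.4},
  ],
)

```text
t: 31.63
ee_pos: [0.4938, 0.2299, 0.1936]
tcp_rot: [-1.289, 1.068, -1.064]
ft_force: [-0.4, 0.5, 0.0]
width: 0.699
```

Call:
step_arm(
  steps=[
    {"delta_pos":[0,0.14,0],"twist":0,"jaw":-0.4},
    {"delta_pos":[0,0.28,0],"twist":0,"jaw":-0.4},
    {"delta_pos":[0,0.42,0],"twist":0,"jaw":-0.4},
    {"delta_pos":[0,0.435,0],"twist":0,"jaw":-0.4},
    {"delta_pos":[0,0.435,0],"twist":0,"jaw":-0.4},
    {"delta_pos":[0,0.435,0],"twist":0,"jaw":-0.4},
  ],
)

```text
t: 32.13
ee_pos: [0.4952, 0.3303, 0.1926]
tcp_rot: [-1.292, 1.071, -1.072]
ft_force: [-0.4, -0.7, -0.6]
width: 0.702
```

```bash
python3 look.py; python3 car.py c5.png; python3 - <<'E'
from h import *
w=get_image("wrist");save(w,"w22.png")
E
```

```text
t 32.1333 pos [0.4952 0.3303 0.1926] x-ang -79.35 w 0.702 f [-0.4 -0.7 -0.6] tq [-0.04 -0.03 -0.01]
side 342 [ 403.3 -124.2] [152.8  48. ] 74.3958511352539
top 6149 [ 465.  -213.6] [119.8 309.1] 4.788522720336914
81 [ 0.4583 -0.1329] topz [0.0536 0.0566 0.0602] 239
27 [ 0.4628 -0.1867] topz [0.0542 0.0566 0.0596] 188
-27 [ 0.4673 -0.2405] topz [0.0531 0.0566 0.0604] 249
-81 [ 0.4718 -0.2943] topz [0.0558 0.0589 0.0614] 35
```

View pics/w22.png

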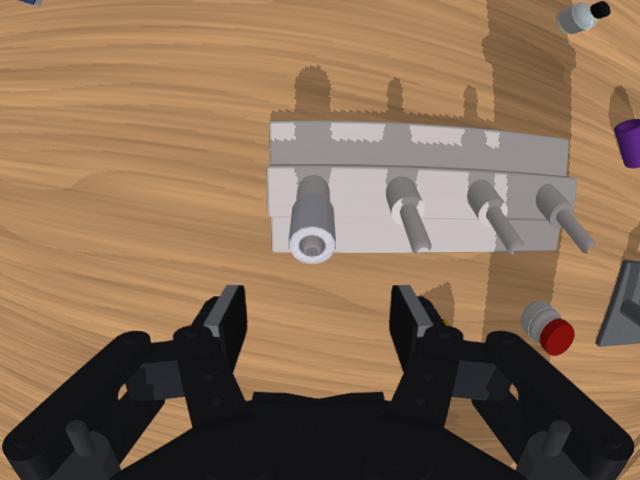

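View pics/c5.png

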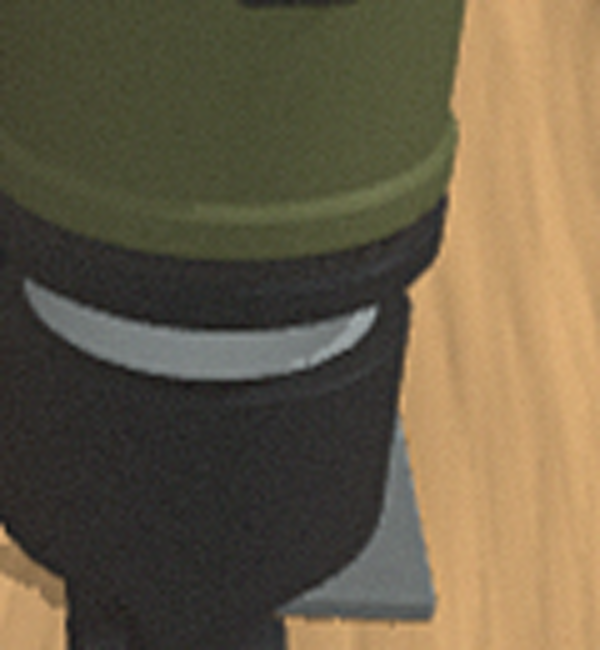

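The top view shows the carrier unmoved. The last narrow sleeve is at (312,225), about 3 mm to +y. Descend and grip.

Call:
step_arm(
  steps=[
    {"delta_pos":[0.002,0.011,-0.15],"twist":-0.003,"jaw":-0.4},
    {"delta_pos":[0.002,0.011,-0.3],"twist":-0.003,"jaw":-0.4},
    {"delta_pos":[0.002,0.011,-0.42],"twist":-0.003,"jaw":-0.4},
    {"delta_pos":[0.002,0.011,-0.512],"twist":-0.003,"jaw":-0.4},
    {"delta_pos":[0.002,0.011,-0.512],"twist":-0.003,"jaw":-0.4},
    {"delta_pos":[0.002,0.011,-0.512],"twist":-0.003,"jaw":-0.4},
  ],
)

```text
t: 32.78
ee_pos: [0.4957, 0.3324, 0.0644]
tcp_rot: [-1.289, 1.08, -1.08]
ft_force: [-0.4, -0.7, 0.4]
width: 0.698
```

```bash
python3 look.py; python3 - <<'E'
from h import *
w=get_image("wrist");save(w,"w23.png")
E
```

```text
t 32.7833 pos [0.4957 0.3324 0.0644] x-ang -80.0 w 0.698 f [-0.4 -0.7  0.4] tq [ 0.05 -0.04  0.02]
```

View pics/w23.png

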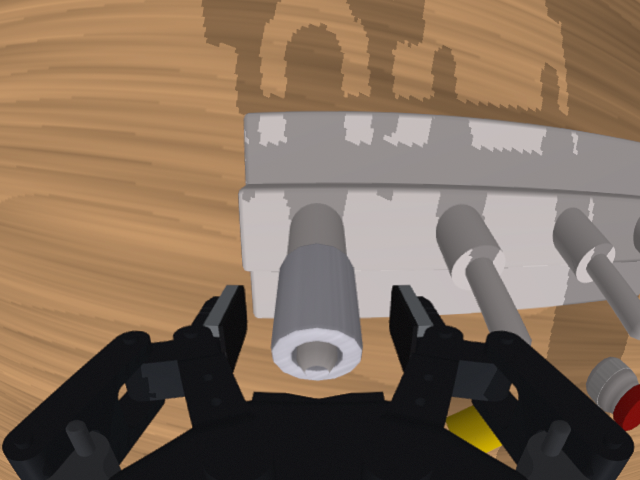

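Centred at (317,300). Grip and lift.

Call:
step_arm(
  steps=[
    {"delta_pos":[0,0,0],"twist":0,"jaw":1},
    {"delta_pos":[0,0,0],"twist":0,"jaw":1},
    {"delta_pos":[0,0,0],"twist":0,"jaw":1},
    {"delta_pos":[0,0,0],"twist":0,"jaw":1},
    {"delta_pos":[0,0,0],"twist":0,"jaw":1},
    {"delta_pos":[0,0,0],"twist":0,"jaw":1},
    {"delta_pos":[-0.02,-0.0035,0.055],"twist":0,"jaw":1},
    {"delta_pos":[-0.04,-0.007,0.11],"twist":0,"jaw":1},
    {"delta_pos":[-0.06,-0.011,0.165],"twist":0,"jaw":1},
    {"delta_pos":[-0.08,-0.0145,0.22],"twist":0,"jaw":1},
    {"delta_pos":[-0.1,-0.018,0.275],"twist":0,"jaw":1},
    {"delta_pos":[-0.11,-0.02,0.3],"twist":0,"jaw":1},
  ],
)

```text
t: 33.83
ee_pos: [0.4675, 0.3297, 0.1427]
tcp_rot: [-1.285, 1.077, -1.078]
ft_force: [0.4, 0.6, -1.1]
width: 0.36
```

Call:
step_arm(
  steps=[
    {"delta_pos":[0,0,0.05],"twist":0,"jaw":1},
    {"delta_pos":[0,0,0.14],"twist":0,"jaw":1},
    {"delta_pos":[0.04,-0.15,0.14],"twist":0,"jaw":1},
    {"delta_pos":[0.08,-0.3,0.14],"twist":0,"jaw":1},
    {"delta_pos":[0.12,-0.45,0.14],"twist":0,"jaw":1},
    {"delta_pos":[0.16,-0.6,0.14],"twist":0,"jaw":1},
    {"delta_pos":[0.2,-0.75,0.14],"twist":0,"jaw":1},
    {"delta_pos":[0.25,-0.9,0.14],"twist":0,"jaw":1},
    {"delta_pos":[0.26,-1.0,0.14],"twist":0,"jaw":1},
    {"delta_pos":[0.26,-1.0,0.14],"twist":0,"jaw":1},
  ],
)

```text
t: 34.67
ee_pos: [0.5338, 0.0714, 0.1745]
tcp_rot: [-1.287, 1.084, -1.088]
ft_force: [0.2, -0.5, -1.0]
width: 0.357
```

```bash
python3 look.py; python3 - <<'E'
from h import *
w=get_image("wrist");save(w,"w24.png")
E
```

```text
t 34.6667 pos [0.5338 0.0714 0.1745] x-ang -80.44 w 0.357 f [ 0.2 -0.5 -1. ] tq [ 0.04  0.01 -0.03]
```

View pics/w24.png

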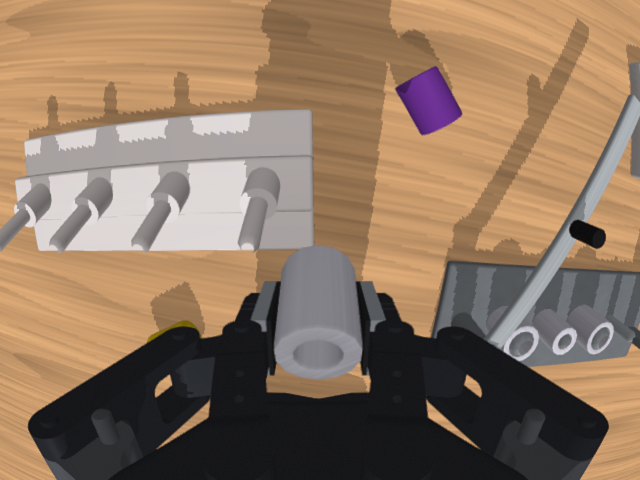

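Call:
step_arm(
  steps=[
    {"delta_pos":[0,-0.15,0],"twist":0,"jaw":1},
    {"delta_pos":[0,-0.275,0],"twist":0,"jaw":1},
    {"delta_pos":[0,-0.275,-0.15],"twist":0,"jaw":1},
    {"delta_pos":[0,-0.275,-0.3],"twist":0,"jaw":1},
    {"delta_pos":[0,-0.275,-0.45],"twist":0,"jaw":1},
    {"delta_pos":[0,-0.275,-0.57],"twist":0,"jaw":1},
    {"delta_pos":[0,-0.275,-0.62],"twist":0,"jaw":1},
    {"delta_pos":[0,-0.275,-0.64],"twist":0,"jaw":1},
    {"delta_pos":[0,-0.275,-0.65],"twist":0,"jaw":1},
    {"delta_pos":[0,-0.275,-0.65],"twist":0,"jaw":1},
  ],
)

```text
t: 35.55
ee_pos: [0.5324, 0.012, 0.0131]
tcp_rot: [-1.289, 1.078, -1.076]
ft_force: [-0.8, 0.6, 1.7]
width: 0.352
```

```bash
python3 look.py
```

```text
t 35.55 pos [0.5324 0.012  0.0131] x-ang -79.8 w 0.352 f [-0.8  0.6  1.7] tq [ 0.02  0.28 -0.  ]
```

Just touching. Release.

Call:
step_arm(
  steps=[
    {"delta_pos":[0,0,-0.004],"twist":0,"jaw":1},
    {"delta_pos":[0,0,-0.004],"twist":0,"jaw":0.2},
    {"delta_pos":[0,0,-0.002],"twist":0,"jaw":0.05},
    {"delta_pos":[0,0,0],"twist":0,"jaw":-0.2},
    {"delta_pos":[0,0,0],"twist":0,"jaw":-0.2},
    {"delta_pos":[0,0,0],"twist":0,"jaw":-0.2},
    {"delta_pos":[0,0,0],"twist":0,"jaw":-0.2},
  ],
)

```text
t: 36.13
ee_pos: [0.5333, 0.0102, 0.0124]
tcp_rot: [-1.287, 1.079, -1.079]
ft_force: [-0.8, 0.5, -0.2]
width: 0.601
```

```bash
python3 look.py; python3 stand.py 16 w25.png
```

```text
t 36.1333 pos [0.5333 0.0102 0.0124] x-ang -79.92 w 0.601 f [-0.8  0.5 -0.2] tq [-0.03  0.06 -0.02]
4717 ((542.6640014648438, 12.948677062988281), 16.209062576293945)
```

View pics/w25.png

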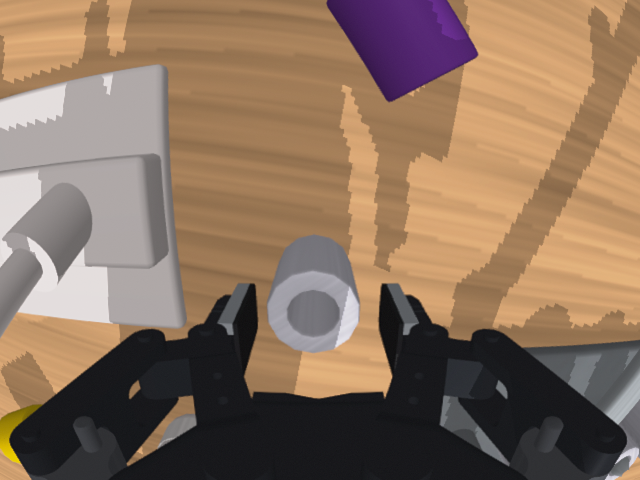

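Call:
step_arm(
  steps=[
    {"delta_pos":[0.02,0.01,0.022],"twist":0,"jaw":-0.2},
    {"delta_pos":[0.037,0.011,0.022],"twist":0,"jaw":-0.2},
    {"delta_pos":[0.037,0.011,0.022],"twist":0,"jaw":-0.2},
    {"delta_pos":[0.037,0.011,0.022],"twist":0,"jaw":1},
    {"delta_pos":[0.037,0.011,0.022],"twist":0,"jaw":1},
    {"delta_pos":[0.037,0.011,0.022],"twist":0,"jaw":1},
    {"delta_pos":[0.037,0.011,0.022],"twist":0,"jaw":1},
    {"delta_pos":[0.037,0.011,0.022],"twist":0,"jaw":1},
    {"delta_pos":[0.037,0.011,0.15],"twist":0,"jaw":1},
    {"delta_pos":[0.037,0.011,0.3],"twist":0,"jaw":1},
    {"delta_pos":[0.037,0.011,0.45],"twist":0.02,"jaw":1},
    {"delta_pos":[0.037,0.011,0.6],"twist":0.06,"jaw":1},
  ],
)

```text
t: 37.18
ee_pos: [0.5416, 0.013, 0.1636]
tcp_rot: [-1.361, 0.936, -0.935]
ft_force: [0.5, -0.3, 0.2]
width: 0.354
```

```bash
python3 look.py; python3 off.py 16; python3 car.py c6.png
```

```text
t 37.1833 pos [0.5416 0.013  0.1636] x-ang -69.02 w 0.354 f [ 0.5 -0.3  0.2] tq [-0.02 -0.07 -0.02]
top above tcp 0.0275 z range [-0.0163  0.016 ] mid -0.0002
side 2572 [ 464.5 -212.3] [119.5 313.4] 4.577822685241699
81 [ 0.4581 -0.1316] topz [0.0534 0.0564 0.0602] 83
27 [ 0.4624 -0.1854] topz [0.0522 0.0557 0.0579] 114
-27 [ 0.4667 -0.2392] topz [0.0514 0.0555 0.0594] 146
-81 [ 0.471  -0.2931] topz [0.0516 0.0558 0.0612] 29
top 921 [ 475.6 -337.7] [120.9  62.5] 7.869560718536377
```

Call:
step_arm(
  steps=[
    {"delta_pos":[-0.05,-0.1,0.0],"twist":0.04,"jaw":1},
    {"delta_pos":[-0.1,-0.22,0.0],"twist":0.08,"jaw":1},
    {"delta_pos":[-0.15,-0.34,0.0],"twist":0.12,"jaw":1},
    {"delta_pos":[-0.2,-0.46,0.0],"twist":0.16,"jaw":1},
    {"delta_pos":[-0.25,-0.6,0.0],"twist":0.2,"jaw":1},
    {"delta_pos":[-0.278,-0.73,0.0],"twist":0.24,"jaw":1},
    {"delta_pos":[-0.278,-0.86,0.0],"twist":0.28,"jaw":1},
    {"delta_pos":[-0.278,-1.0,0.0],"twist":0.32,"jaw":1},
    {"delta_pos":[-0.278,-1.0,0.0],"twist":0.36,"jaw":1},
    {"delta_pos":[-0.278,-1.0,0.0],"twist":0.4,"jaw":1},
    {"delta_pos":[-0.278,-1.0,0.0],"twist":0.41,"jaw":1},
  ],
)

```text
t: 38.25
ee_pos: [0.4716, -0.2378, 0.1604]
tcp_rot: [-1.568, -0.065, 0.069]
ft_force: [0.2, -0.0, -0.9]
width: 0.354
```

Call:
step_arm(
  steps=[
    {"delta_pos":[0,-0.13,0],"twist":0,"jaw":1},
    {"delta_pos":[0,-0.23,0],"twist":0,"jaw":1},
    {"delta_pos":[0,-0.23,0],"twist":0,"jaw":1},
    {"delta_pos":[0,-0.23,0],"twist":0,"jaw":1},
  ],
)

```text
t: 38.58
ee_pos: [0.4716, -0.2958, 0.1603]
tcp_rot: [-1.568, -0.058, 0.062]
ft_force: [-0.0, 0.6, -0.2]
width: 0.353
```

```bash
python3 look.py; python3 off.py 16; python3 - <<'E'
from h import *
w,P,s,M=wcloud();save(w,"w26.png");A=P.reshape(-1,3);A=A[~np.isnan(A[:,0])]
for g,R in(((.472,-.294),.007),): print(g,upright(np.array(g),R,.02,.054,A))
E
```

```text
t 38.5833 pos [ 0.4716 -0.2958  0.1603] x-ang 4.41 w 0.353 f [-0.   0.6 -0.2] tq [0.08 0.04 0.  ]
top above tcp 0.0275 z range [-0.0156  0.0161] mid 0.0003
(0.472, -0.294) (array([ 0.47161438, -0.29653346]), 184, np.float64(0.00020496306803012218))
```

View pics/w26.png

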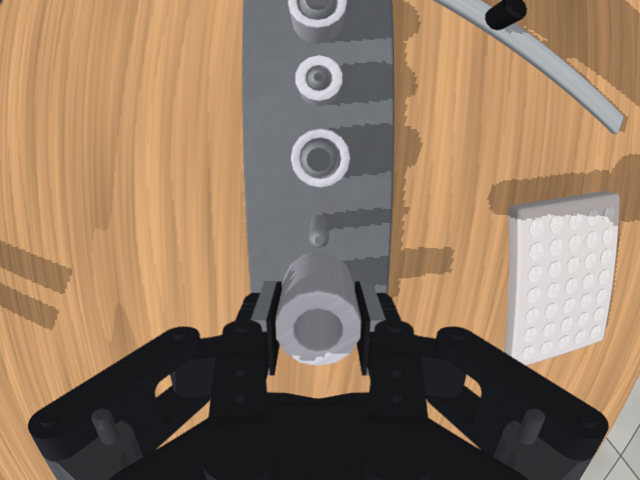

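Three sleeves are seated and the last thin shaft at (318,235) is well aligned. Descend.

Call:
step_arm(
  steps=[
    {"delta_pos":[0.001,0.002,-0.1],"twist":0.001,"jaw":1},
    {"delta_pos":[0.001,0.002,-0.2],"twist":0.001,"jaw":1},
    {"delta_pos":[0.001,0.002,-0.28],"twist":0.001,"jaw":1},
    {"delta_pos":[0.001,0.002,-0.33],"twist":0.001,"jaw":1},
    {"delta_pos":[0.001,0.002,-0.35],"twist":0.001,"jaw":1},
    {"delta_pos":[0.001,0.002,-0.35],"twist":0.001,"jaw":1},
  ],
)

```text
t: 39.18
ee_pos: [0.4729, -0.2941, 0.074]
tcp_rot: [-1.57, -0.065, 0.068]
ft_force: [0.3, -2.9, -1.7]
width: 0.35
```

```bash
python3 look.py;python3 off.py 16
```

```text
t 39.1833 pos [ 0.4729 -0.2941  0.074 ] x-ang 4.85 w 0.35 f [ 0.3 -2.9 -1.7] tq [-0.57  0.05  0.01]
top above tcp 0.0275 z range [-0.0156  0.0162] mid 0.0003
```

Call:
step_arm(
  steps=[
    {"delta_pos":[0,0,-0.04],"twist":0,"jaw":1},
    {"delta_pos":[0,0,-0.08],"twist":0,"jaw":1},
    {"delta_pos":[0,0,-0.12],"twist":0,"jaw":1},
    {"delta_pos":[0,0,-0.15],"twist":0,"jaw":1},
    {"delta_pos":[0,0,-0.165],"twist":0,"jaw":1},
    {"delta_pos":[0,0,-0.165],"twist":0,"jaw":1},
  ],
)

```text
t: 39.73
ee_pos: [0.4731, -0.2947, 0.0322]
tcp_rot: [-1.57, -0.065, 0.066]
ft_force: [0.6, -5.6, -3.0]
width: 0.352
```

```bash
python3 look.py;python3 off.py 16
```

```text
t 39.7333 pos [ 0.4731 -0.2947  0.0322] x-ang 4.79 w 0.352 f [ 0.6 -5.6 -3. ] tq [-1.15 -0.04  0.01]
top above tcp 0.0277 z range [-0.0157  0.0399] mid 0.0121
```

Call:
step_arm(
  steps=[
    {"delta_pos":[0,-0.006,-0.004],"twist":0,"jaw":1},
    {"delta_pos":[0,-0.006,-0.006],"twist":0,"jaw":1},
    {"delta_pos":[0,-0.006,-0.006],"twist":0,"jaw":0.1},
    {"delta_pos":[0,-0.006,-0.006],"twist":0,"jaw":0.0},
    {"delta_pos":[0,-0.006,-0.006],"twist":0,"jaw":0.0},
    {"delta_pos":[0,-0.006,0.1],"twist":0,"jaw":0.0},
    {"delta_pos":[0,-0.006,0.25],"twist":0,"jaw":0.0},
    {"delta_pos":[0,-0.006,0.4],"twist":0,"jaw":0.0},
    {"delta_pos":[0,-0.006,0.52],"twist":0,"jaw":0.4},
    {"delta_pos":[0,-0.006,0.52],"twist":0,"jaw":1},
  ],
)

```text
t: 40.62
ee_pos: [0.4766, -0.2955, 0.1696]
tcp_rot: [-1.574, -0.073, 0.06]
ft_force: [1.7, 0.1, -0.4]
width: 0.227
```

```bash
python3 look.py; python3 - <<'E'
from h import *
w,P,s,M=wcloud();save(w,"w27.png")
sd=get_image("side");save(sd,"s27.png",(250,130,450,260),4)
c=cloud(sd).reshape(-1,3);c=c[~np.isnan(c[:,0])]
A=P.reshape(-1,3);A=A[~np.isnan(A[:,0])]
for y,g,R in((81,(.4582,-.1328),20),(27,(.4627,-.187),16),(-27,(.4672,-.2407),20),(-81,(.4717,-.2945),16)):
    for nm,C in(("w",A),("s",c)):
        q=C[(np.hypot(*(C[:,:2]-g).T)<R/1000+.003)&(C[:,2]>.045)&(C[:,2]<.07)]
        d=np.hypot(*(q[:,:2]-g).T);rg=q[(d>R/1000-.004)]
        print(y,nm,len(rg),np.round(np.percentile(rg[:,2],[10,50,90,99]),4) if len(rg) else "",cv2.minEnclosingCircle((q[q[:,2]>.053][:,:2]*1000).astype(np.float32)) if len(q)else "")
E
```

```text
t 40.6167 pos [ 0.4766 -0.2955  0.1696] x-ang 4.86 w 0.227 f [ 1.7  0.1 -0.4] tq [ 0.02 -0.07  0.01]
81 w 695 [0.0487 0.0562 0.0575 0.0586] ((457.5885314941406, -135.636474609375), 19.69773292541504)
81 s 23 [0.053  0.0556 0.0571 0.0579] ((457.755615234375, -133.5845184326172), 19.328527450561523)
27 w 718 [0.055  0.0565 0.0576 0.0582] ((462.9563903808594, -188.2548370361328), 16.154109954833984)
27 s 94 [0.047  0.0532 0.0565 0.0583] ((462.2940673828125, -185.6865997314453), 16.92642593383789)
-27 w 821 [0.0556 0.0566 0.0574 0.0582] ((468.1004638671875, -242.01788330078125), 20.065942764282227)
-27 s 106 [0.0468 0.0527 0.0564 0.0572] ((468.2074279785156, -238.6262969970703), 19.702648162841797)
-81 w 683 [0.0516 0.0565 0.0574 0.0581] ((472.52288818359375, -294.6402893066406), 16.01742935180664)
-81 s 74 [0.0465 0.0525 0.0561 0.0572] ((470.9648132324219, -292.28253173828125), 16.48003578186035)
```

View pics/w27.png

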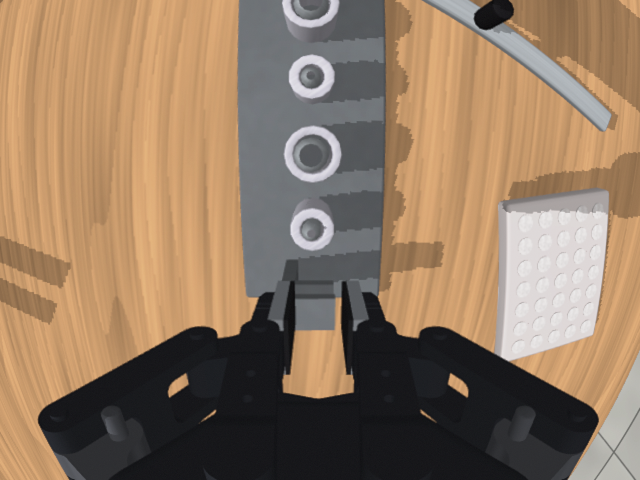

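View pics/s27.png

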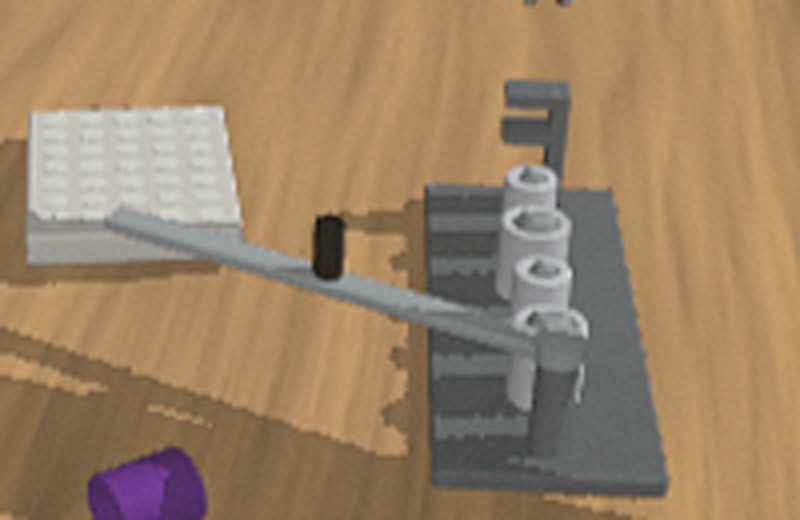

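All four sleeve tops read about 56.5 mm against a nominal 57, and they sit centred on their shafts: wrist pixels (311,10), (312,76), (312,153), (312,228). Now for the bar: fit the knob and work out the arc.

```bash
python3 - <<'E'
from h import *
from scipy.optimize import least_squares
for nm in("side","top"):
    c=cloud(get_image(nm)).reshape(-1,3);c=c[~np.isnan(c[:,0])]
    q=c[np.all((c>[.54,-.16,.08])&(c<[.61,-.09,.104]),1)][:,:2]
    r=least_squares(lambda p:np.hypot(*(q-p).T)-.008,[.573,-.129],loss="soft_l1",f_scale=.001)
    print(nm,len(q),np.round(r.x,4))
    k=r.x
a=np.radians(4.8);R=np.array([[np.cos(a),-np.sin(a)],[np.sin(a),np.cos(a)]]);C=np.array([.465,-.2134])
for k in([.574,-.1275],):
    l=R.T@(np.array(k)-C);print("local",l, "q",np.arctan2(l[0],.13-l[1]),np.hypot(l[0],.13-l[1]))
for q in(1.13,1.0,.85,.7,.55,.4,.25,.1,0,-.03):
    print(q,np.round(C+R@[.13*np.sin(q),.13-.13*np.cos(q)],4),"xang",round(np.degrees(q)+4.8,1))
E
```

```text
side 74 [ 0.5751 -0.1325]
top 31 [ 0.5755 -0.1315]
local [0.11580565 0.07647785] q 1.1378662506177115 0.1275757365707107
1.13 [ 0.5759 -0.1293] xang 69.5
1.0 [ 0.569  -0.1447] xang 62.1
0.85 [ 0.5586 -0.1612] xang 53.5
0.7 [ 0.5459 -0.1759] xang 44.9
0.55 [ 0.5311 -0.1886] xang 36.3
0.4 [ 0.5146 -0.1989] xang 27.7
0.25 [ 0.4967 -0.2067] xang 19.1
0.1 [ 0.4779 -0.2117] xang 10.5
0 [ 0.465  -0.2134] xang 4.8
-0.03 [ 0.4611 -0.2137] xang 3.1
```

Call:
step_arm(
  steps=[
    {"delta_pos":[0.05,0.08,0],"twist":0.04,"jaw":0.1},
    {"delta_pos":[0.1,0.16,0],"twist":0.08,"jaw":0.1},
    {"delta_pos":[0.2,0.32,0],"twist":0.12,"jaw":0.1},
    {"delta_pos":[0.3,0.48,0],"twist":0.16,"jaw":0.1},
    {"delta_pos":[0.4,0.65,0],"twist":0.2,"jaw":0.1},
    {"delta_pos":[0.4,0.65,0],"twist":0.24,"jaw":0.1},
    {"delta_pos":[0.4,0.65,0],"twist":0.28,"jaw":0.1},
    {"delta_pos":[0.4,0.65,0],"twist":0.32,"jaw":0.1},
    {"delta_pos":[0.4,0.65,0],"twist":0.353,"jaw":0.1},
    {"delta_pos":[0.4,0.65,0],"twist":0.353,"jaw":0.1},
    {"delta_pos":[0.4,0.65,0],"twist":0.353,"jaw":0.1},
  ],
)

```text
t: 41.73
ee_pos: [0.5726, -0.133, 0.162]
tcp_rot: [-1.363, -0.923, 0.925]
ft_force: [-0.1, -0.7, 0.6]
width: 0.448
```

```bash
python3 look.py; python3 - <<'E'
from h import *
w,P,s,M=wcloud();save(w,"w28.png");print(np.round(s["joint_pos"],2))
A=P.reshape(-1,3);A=A[~np.isnan(A[:,0])]
print(upright(np.array([.575,-.131]),.008,.08,.104,A))
E
```

```text
t 41.7333 pos [ 0.5726 -0.133   0.162 ] x-ang 68.19 w 0.448 f [-0.1 -0.7  0.6] tq [-0.03 -0.07  0.04]
[ 0.83  0.74 -1.16  1.69  0.72  1.21  0.68]
(array([ 0.57493088, -0.133517  ]), 289, np.float64(0.00018181362432738435))
```

View pics/w28.png

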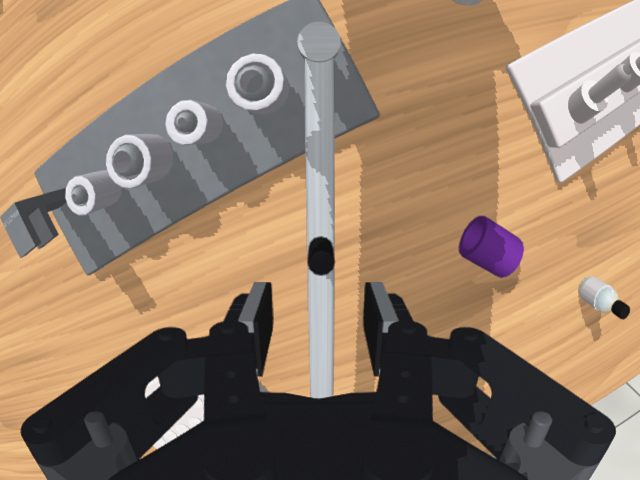

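The knob at (321,256) lies between the jaws, with the bar running along the image's vertical. Lower the fingers around the knob, staying above the strip.

Call:
step_arm(
  steps=[
    {"delta_pos":[0.01,0.003,-0.12],"twist":0,"jaw":0.1},
    {"delta_pos":[0.01,0.003,-0.22],"twist":0,"jaw":0.1},
    {"delta_pos":[0.01,0.003,-0.29],"twist":0,"jaw":0.1},
    {"delta_pos":[0.01,0.003,-0.31],"twist":0,"jaw":0.1},
    {"delta_pos":[0.01,0.003,-0.31],"twist":0,"jaw":0.4},
    {"delta_pos":[0.01,0.003,-0.31],"twist":0,"jaw":0.4},
    {"delta_pos":[0.01,0.003,-0.31],"twist":0,"jaw":0.4},
  ],
  squeeze=20,
)

```text
t: 42.37
ee_pos: [0.5765, -0.1321, 0.0874]
tcp_rot: [-1.366, -0.927, 0.925]
ft_force: [-0.2, 0.1, 0.7]
width: 0.303
```

```bash
python3 look.py; python3 - <<'E'
from h import *
w,P,s,M=wcloud();save(w,"w29.png")
E
```

```text
t 42.3667 pos [ 0.5765 -0.1321  0.0874] x-ang 68.32 w 0.303 f [-0.2  0.1  0.7] tq [-0.01 -0.02 -0.  ]
```

View pics/w29.png

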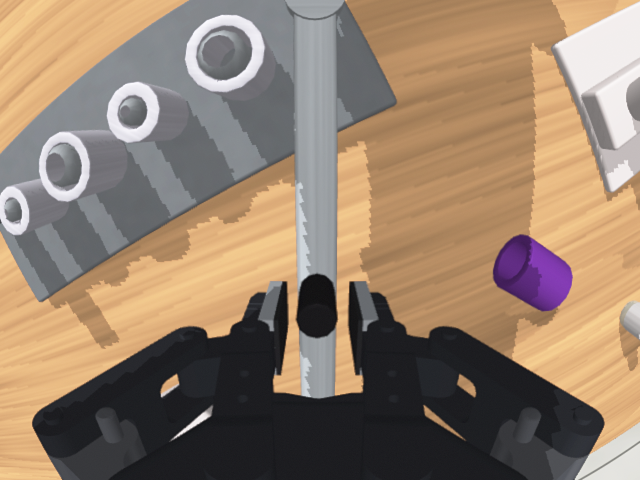

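The knob at (317,305) is caged between the fingers. Swing it along the arc, first half.

Call:
step_arm(
  steps=[
    {"delta_pos":[-0.014,-0.025,0],"twist":-0.017,"jaw":0.4},
    {"delta_pos":[-0.028,-0.05,0],"twist":-0.034,"jaw":0.4},
    {"delta_pos":[-0.048,-0.084,0],"twist":-0.058,"jaw":0.4},
    {"delta_pos":[-0.07,-0.116,0],"twist":-0.082,"jaw":0.4},
    {"delta_pos":[-0.094,-0.147,0],"twist":-0.106,"jaw":0.4},
    {"delta_pos":[-0.12,-0.175,0],"twist":-0.13,"jaw":0.4},
    {"delta_pos":[-0.149,-0.202,0],"twist":-0.154,"jaw":0.4},
    {"delta_pos":[-0.18,-0.226,0],"twist":-0.177,"jaw":0.4},
    {"delta_pos":[-0.18,-0.226,0],"twist":-0.177,"jaw":0.4},
    {"delta_pos":[-0.18,-0.226,0],"twist":-0.177,"jaw":0.4},
  ],
)

```text
t: 43.25
ee_pos: [0.5311, -0.1892, 0.087]
tcp_rot: [-1.514, -0.5, 0.499]
ft_force: [0.0, 1.1, 0.0]
width: 0.301
```

```bash
python3 look.py; python3 - <<'E'
from h import *
w,P,s,M=wcloud();save(w,"w30.png")
E
```

```text
t 43.25 pos [ 0.5311 -0.1892  0.087 ] x-ang 36.56 w 0.301 f [0.  1.1 0. ] tq [0.05 0.01 0.01]
```

View pics/w30.png

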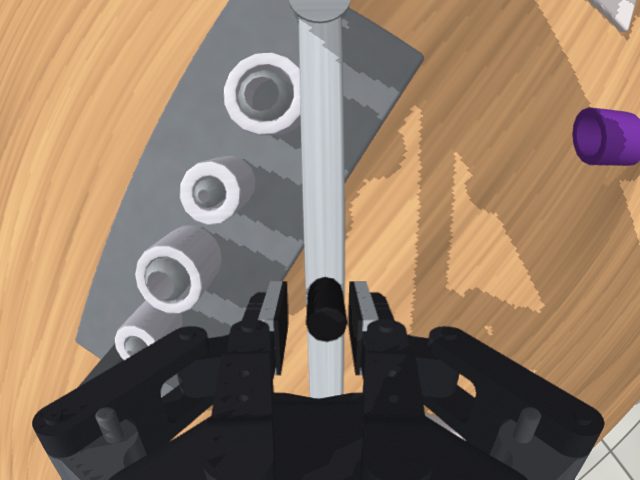

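The bar follows, with the knob at (326,308) in the cage. Second half.

Call:
step_arm(
  steps=[
    {"delta_pos":[-0.032,-0.021,0],"twist":-0.024,"jaw":0.4},
    {"delta_pos":[-0.066,-0.04,0],"twist":-0.048,"jaw":0.4},
    {"delta_pos":[-0.101,-0.057,0],"twist":-0.072,"jaw":0.4},
    {"delta_pos":[-0.138,-0.072,0],"twist":-0.096,"jaw":0.4},
    {"delta_pos":[-0.175,-0.083,0],"twist":-0.12,"jaw":0.4},
    {"delta_pos":[-0.213,-0.092,0],"twist":-0.143,"jaw":0.4},
    {"delta_pos":[-0.238,-0.096,0],"twist":-0.16,"jaw":0.4},
    {"delta_pos":[-0.264,-0.098,0],"twist":-0.175,"jaw":0.4},
    {"delta_pos":[-0.264,-0.098,0],"twist":-0.175,"jaw":0.4},
  ],
)

```text
t: 44.05
ee_pos: [0.4646, -0.2131, 0.0864]
tcp_rot: [-1.57, -0.069, 0.069]
ft_force: [-0.6, -0.4, -0.3]
width: 0.301
```

```bash
python3 look.py; python3 - <<'E'
from h import *
w,P,s,M=wcloud();save(w,"w31.png");A=P.reshape(-1,3);A=A[~np.isnan(A[:,0])]
sd=get_image("side");save(sd,"s31.png",(300,130,450,260),5)
E
```

```text
t 44.05 pos [ 0.4646 -0.2131  0.0864] x-ang 5.02 w 0.301 f [-0.6 -0.4 -0.3] tq [-0.02 -0.   -0.05]
```

View pics/w31.png

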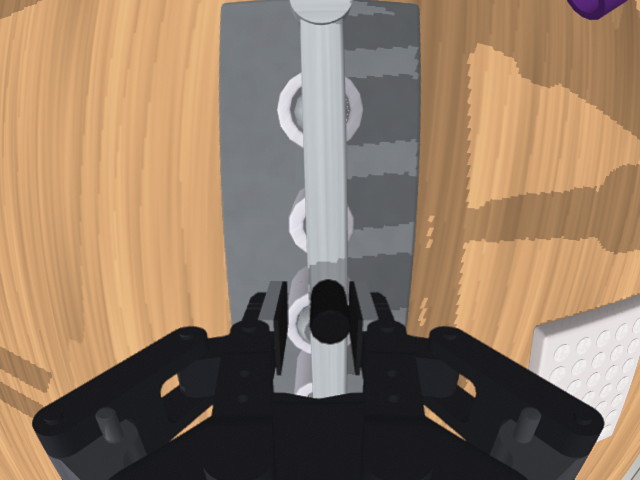

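View pics/s31.png

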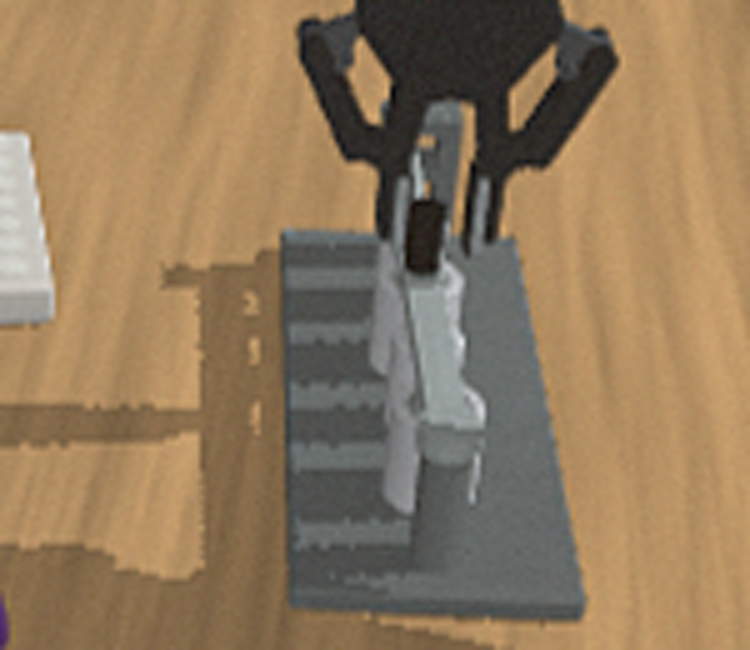

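The bar is over the sleeves but the knob still sits about 4 mm short, against the +x finger. Push on a little at a time.

Call:
step_arm(
  steps=[
    {"delta_pos":[-0.008,-0.001,0],"twist":0,"jaw":0.4},
    {"delta_pos":[-0.016,-0.001,0],"twist":0,"jaw":0.4},
    {"delta_pos":[-0.016,-0.001,0],"twist":0,"jaw":0.4},
    {"delta_pos":[-0.016,-0.001,0],"twist":0,"jaw":0.4},
  ],
)

```text
t: 44.48
ee_pos: [0.4611, -0.2134, 0.0861]
tcp_rot: [-1.569, -0.07, 0.069]
ft_force: [1.3, 0.2, 1.4]
width: 0.302
```

```bash
python3 look.py
```

```text
t 44.4833 pos [ 0.4611 -0.2134  0.0861] x-ang 5.04 w 0.302 f [1.3 0.2 1.4] tq [ 0.07 -0.27  0.01]
```

Call:
step_arm(
  steps=[
    {"delta_pos":[-0.006,0,0],"twist":0,"jaw":0.4},
    {"delta_pos":[-0.006,0,0],"twist":0,"jaw":0.4},
    {"delta_pos":[-0.006,0,0],"twist":0,"jaw":0.4},
  ],
)

```text
t: 44.73
ee_pos: [0.4605, -0.2135, 0.0862]
tcp_rot: [-1.569, -0.071, 0.067]
ft_force: [5.8, -0.4, -2.8]
width: 0.299
```

```bash
python3 look.py; python3 - <<'E'
from h import *
w=get_image("wrist");save(w,"w32.png")
E
```

```text
t 44.7333 pos [ 0.4605 -0.2135  0.0862] x-ang 5.03 w 0.299 f [ 5.8 -0.4 -2.8] tq [-0.14 -1.09 -0.04]
```

View pics/w32.png

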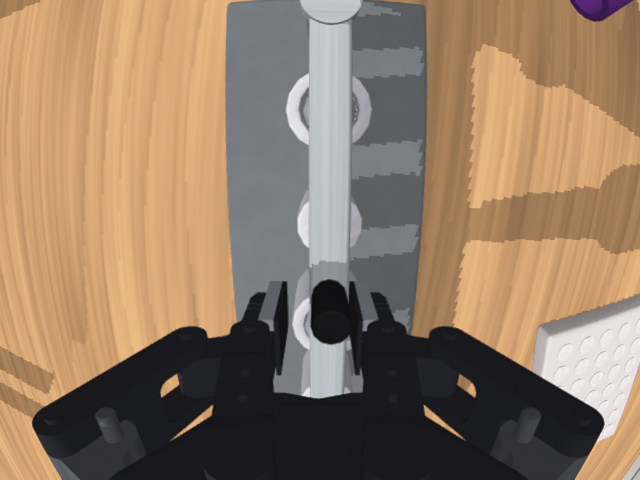

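The force stepped up to 5.8 N, against about 1.5 N for bar friction, so the bar is on its stop and looks centred on the sleeves. Centre the jaws, open, rise and check from afar.

Call:
step_arm(
  steps=[
    {"delta_pos":[0.012,0,0],"twist":0,"jaw":0.2},
    {"delta_pos":[0.016,0,0],"twist":0,"jaw":0.1},
    {"delta_pos":[0.016,0,0.0],"twist":0,"jaw":0.1},
    {"delta_pos":[0.016,0,0.1],"twist":0,"jaw":0.1},
    {"delta_pos":[0.016,0,0.25],"twist":0,"jaw":0.1},
    {"delta_pos":[0.016,0,0.4],"twist":0,"jaw":0.1},
    {"delta_pos":[0.016,0.15,0.5],"twist":0,"jaw":0.1},
    {"delta_pos":[0.016,0.3,0.5],"twist":0,"jaw":0.1},
    {"delta_pos":[0.016,0.45,0.5],"twist":0,"jaw":0.1},
    {"delta_pos":[0.016,0.6,0.5],"twist":0,"jaw":0.1},
    {"delta_pos":[0.016,0.8,0.5],"twist":0,"jaw":0.1},
    {"delta_pos":[0.016,0.9,0.5],"twist":0,"jaw":0.1},
  ],
)

```text
t: 45.78
ee_pos: [0.4623, 0.014, 0.2112]
tcp_rot: [-1.57, -0.069, 0.069]
ft_force: [0.8, -0.6, -0.9]
width: 0.45
```

Call:
step_arm(
  steps=[
    {"delta_pos":[0.1,0.2,0.0],"twist":0,"jaw":0.1},
    {"delta_pos":[0.1,0.4,0.0],"twist":0,"jaw":0.1},
    {"delta_pos":[0.1,0.6,0.0],"twist":0,"jaw":0.1},
    {"delta_pos":[0.1,0.6,0.0],"twist":0,"jaw":0.1},
    {"delta_pos":[0.1,0.6,0.0],"twist":0,"jaw":0.1},
    {"delta_pos":[0.1,0.6,0.0],"twist":0,"jaw":0.1},
  ],
)

```text
t: 46.28
ee_pos: [0.4873, 0.1635, 0.2109]
tcp_rot: [-1.569, -0.072, 0.073]
ft_force: [0.3, -0.8, 0.3]
width: 0.452
```

```bash
python3 look.py; cat > fin.py <<'E'
from h import *
t=get_image("top");sd=get_image("side");save(t,"t33.png",(330,250,530,370),4);save(sd,"s33.png")
c=cloud(t).reshape(-1,3);c=c[~np.isnan(c[:,0])]
b=c[np.all((c>[.36,-.44,.009])&(c<[.6,-.01,.016]),1)]
print("carrier",cv2.minAreaRect((b[:,:2]*1000).astype(np.float32)))
# bar strip top z ~.075
q=c[np.all((c>[.38,-.36,.070])&(c<[.6,-.09,.080]),1)][:,:2]
vx,vy,x0,y0=cv2.fitLine(q.astype(np.float32),cv2.DIST_HUBER,0,.001,.001).ravel()
print(len(q),"bar dir angle (carrier-y) deg",np.degrees(np.arctan2(-vx*np.sign(vy),abs(vy))),"span y",q[:,1].min(),q[:,1].max())
k=c[np.all((c>[.40,-.27,.09])&(c<[.55,-.16,.115]),1)];print("knob",len(k),k[:,:2].mean(0) if len(k) else "")
for n in("jar","dropper","tray"): 
    for p in(t,sd): print(n,[(np.round(r["position"],3).tolist(),round(r["score"],2)) for r in landmark_of(p,n)][:1])
E
python3 fin.py
```

```text
t 46.2833 pos [0.4873 0.1635 0.2109] x-ang 5.27 w 0.452 f [ 0.3 -0.8  0.3] tq [-0.06 -0.03  0.02]
carrier ((465.5506896972656, -220.3946075439453), (119.89773559570312, 295.1552429199219), 4.8862810134887695)
1096 bar dir angle (carrier-y) deg 4.344742 span y -0.35551294211516926 -0.09004598369509959
knob 69 [ 0.46433651 -0.21182093]
jar []
jar [([0.423, 0.059, 0.004], 0.98)]
dropper [([0.75, 0.112, -0.002], 0.66)]
dropper [([0.749, 0.112, 0.001], 0.64)]
tray [([0.727, -0.334, -0.001], 0.56)]
tray [([0.724, -0.333, 0.002], 0.67)]
```

View pics/t33.png

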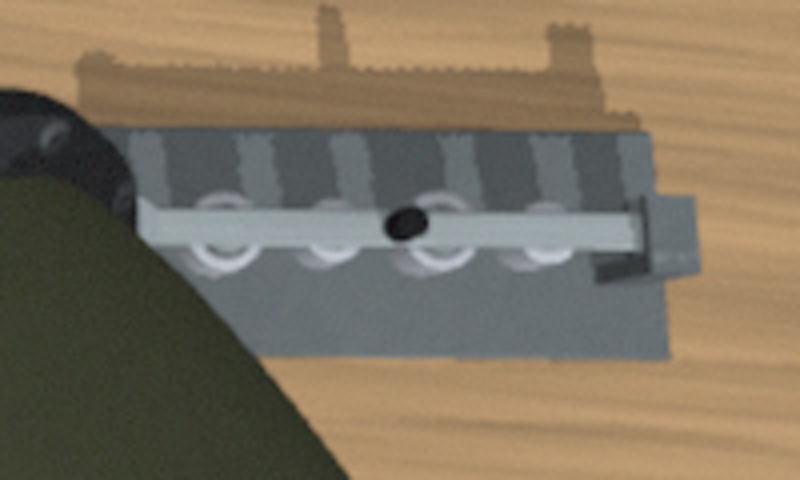

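View pics/s33.png

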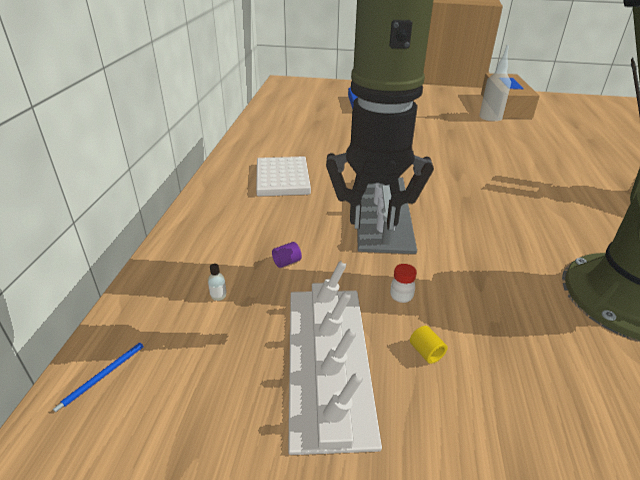

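The bar reads within about 0.01 rad of the carrier's axis, and the knob at (0.464, -0.212) matches its closed place. In the top crop the bar tip is in the keeper at (640,230). The arm is clear, so I'll hand in.

```bash
python3 look.py; python3 -c "
from plant import job
print(job.close_job())"
```

```text
t 46.6833 pos [0.4884 0.1603 0.211 ] x-ang 4.89 w 0.449 f [ 0.5 -0.3  0.6] tq [ 0.01  0.03 -0.04]
the job is handed in; nothing more can be done
None
```

All four sleeves are on shafts of their own size, the right way up, and the retaining bar is closed in its keeper. I handed the job in at 46.7 s; no verdict is reported.

Each sleeve was drawn off along its leaning peg and let stand upright on the table. It was then regripped and lowered onto its shaft. The bar was swung shut by its knob only after all four were home.

**Last checks:**
- **Sleeves:** before the bar was closed, all four tops measured about 56.5 mm high (57 mm nominal). They were centred within about 1–3 mm by the wrist camera. I did not measure them again after closing the bar; the top picture then showed all four still standing under it.
- **Bar:** it pushed up against its stop at about 6 N and measured within about 0.01 rad of closed. The knob was within 2 mm of its closed place.
- **Carrier:** it showed no movement through the run. In the final view the arm hid part of it, so that last centre reading (7 mm off along its length) is not reliable.
- **Left alone:** the dropper and tray read within about 5 mm of their starting positions in both views. The jar was found only in the side view, within about 5 mm; the top view missed it at the end.

**Attempt that did not work:** pressing the first wide sleeve upright against the table barely turned it and reached 31 N. After that I let each sleeve go with its rim on the table, and all of them settled upright.

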